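Gauge the depth of a gearbox cover's bearing bore

ROBOT

A 7-joint arm with a two-finger parallel gripper is mounted at the origin on the work surface. World frame = base frame: x ahead of the robot, y to its left, z up, the work surface at z = 0. Lengths are in m, angles in rad, forces in N, time in s.
With the tool pointing down it reaches from about 0.425 to 1.025 m from the base axis. Payload 3.6 kg.
Tool frame: the origin (TCP) lies midway between the tips of the shut fingers; the grasp point (between the pads) lies 19 mm behind it (tcp_to_grasp is the distance from the TCP to the grasp point, in m); z points along the fingers, y is the direction in which the jaws open and shut (so a half turn about z gives the same grasp; the last joint's range is limited). The gripper opens to 85 mm and grips with 20 to 120 N. Pads are 22 mm wide; open, the fingers measure 114 mm over their backs; the gripper's body (76 mm by 85 mm) begins 54 mm behind the grasp point. The pads swing forward as they close: fully open they stand 13 mm farther back than shut.
Start: joints at [-1.244, 0.591, 0.048, 1.609, -0.033, 0.943, -0.034], TCP at [0.296, 0.662, 0.231] pointing down, gripper open.
Joint ranges: [-2.69, 2.69], [-0.47, 2.24], [-1.27, 1.36], [0.19, 2.51], [-1.53, 4.68], [0.08, 2.07], [-3.09, 3.09]. Speed limits (rad/s): [2.57, 2.57, 3.14, 3.14, 3.14, 3.14, 3.14].

INTERFACE

Orientations are given as a 3x3 rotation matrix whose columns are the frame's x, y, z axes.
In Python, from workcell import get_obs, read_camera, finish_job, tcp_to_grasp gives the robot as it stands.
- The arm moves only by the tool play_rows, never from a script. Its argument "steps" is a list that holds one entry, the list of rows, each a list of 4 numbers: the shift along the tool's x, y, z in m, then the turn about the tool's z in rad. A call has 1 to 8 rows; each row is the pose to reach, as a shift and turn from the pose measured when the call began, along the tool's axes at that moment; what a row does not reach only later rows make up. A row lasts 1/8 s, in which the tool goes at most 62.5 mm and 10.7 degrees, less where a joint would pass 70% of its speed; a pose out of reach is approached as far as the arm can. A call with a gripper value outside its range is refused whole. "gripper" is the gripper's target within -1 to 1 (shut at 1, half-way at 0, fully open at -1), set as the call begins (left out, the last holds). The fingers move at their own pace and stop on an object; "squeeze" is the grip in N (left out, the last holds). Time passes only in rows, so rows that repeat a pose let the fingers close. It gives the time, the measured TCP pose, the force and the opening at its end, in the units of the state.
- get_obs(): the state, without advancing time (a new reading comes with each control period).
- read_camera(name): name is "scene" or "top" or "wrist"; returns a dict with "color" (384x512x3 uint8, red, green, blue), "depth" (384x512 float32, m along the optical axis (not along the pixel's ray), 0 where there is no reading), "fovy" (degrees; the focal length in pixels is half the picture's height over the tangent of half this angle, whatever the lens; pixels are square), "cx", "cy" (the principal point, pixels), "xyz" and "orientation" of the camera in the world. Camera axes: x right, y up, looking along -z (the intrinsics and any distortion apply to the point x, -y, -z); pixel columns grow to the right and rows downward; lengths in m; the calibration is good to about 2 mm. A picture is of the moment at which its call begins.
- finish_job(): hands the job in, once; it reports no verdict.
The state is a dict: "t": time; "joints": joint angles; "qvel": joint speeds; "joint_torque": joint torques, N m; "eef_pos": TCP position; "orientation": TCP orientation; "contact_force": force on the tool from outside, world axes, zero at the start; "moment": the same for the moment, N m; "gripper_width": finger opening in m.
Only numpy, scipy, OpenCV 4.12 (cv2) and the standard library are available. Lean on these libraries where they do the work, as an engineer would, in place of code of your own. Each camera call takes 0.05 s, during which the arm holds its last target.

TASK

Measure the bearing bore in the gearbox cover. First put the nuts lying on the cover into the parts tray; then stand the depth gauge square across the raised rim with its blade over the middle of the bore, run the blade down gently until it touches the bottom of the bore, and press the clamping lever down to lock it there. Leave the gauge standing locked in the bore and swing the magnifier round until its lens is centred over the gauge for the reading; leave the other things on the bench alone.

Things in the scene. Friction and masses are not known exactly. Their poses are not given: they have to be found in the camera images.
- cover: round cast-aluminium gearbox end cover, fixed to the bench, joint face up: 240 mm across, flat face 50 mm above its underside, with a raised round rim (boss) in the middle, 100 mm outside diameter, its top 56 mm above the underside, and in it a bore 72 mm in diameter, straight and upright. Origin: centre of the underside, z up, on the bore's axis
- seat: the flat bottom of the bore, 72 mm across; origin at the centre of its upper face, 24 to 42 mm below the rim (another depth each time). It is rigid; find it by touch rather than by this reading
- nut0: plain steel flange nut: round flange 30 mm across and 4 mm thick below a hexagon that is gripped like a 24.5 mm round; 17 mm tall, about 60 g. Origin: centre of the underside, z along its axis. It lies on the cover's face at the start; three to five of the nuts are there, the others are absent
- nut1: plain steel flange nut: round flange 30 mm across and 4 mm thick below a hexagon that is gripped like a 24.5 mm round; 17 mm tall, about 60 g. Origin: centre of the underside, z along its axis. It lies on the cover's face at the start; three to five of the nuts are there, the others are absent
- nut2: plain steel flange nut: round flange 30 mm across and 4 mm thick below a hexagon that is gripped like a 24.5 mm round; 17 mm tall, about 60 g. Origin: centre of the underside, z along its axis. It lies on the cover's face at the start; three to five of the nuts are there, the others are absent
- nut3: plain steel flange nut: round flange 30 mm across and 4 mm thick below a hexagon that is gripped like a 24.5 mm round; 17 mm tall, about 60 g. Origin: centre of the underside, z along its axis. It lies on the cover's face at the start; three to five of the nuts are there, the others are absent
- nut4: plain steel flange nut: round flange 30 mm across and 4 mm thick below a hexagon that is gripped like a 24.5 mm round; 17 mm tall, about 60 g. Origin: centre of the underside, z along its axis. It lies on the cover's face at the start; three to five of the nuts are there, the others are absent
- tray: dark steel open parts tray, fixed, outside 130 mm (its x) by 170 mm (its y) by 30 mm high, walls and floor 4 mm thick. Origin: centre of the underside
- gauge: loose depth gauge, 0.4 kg, standing on the bench: steel base bar 130 mm (its x) by 26 mm (y), 18 mm high, with a guide block (x -12 to 20, y 22 mm wide, 38 mm high). An upright flat blade (5 mm in x, 12 mm in y) slides through the middle; the lever is on the +x side. Origin: centre of the base's underside, z up. Lifted by the blade's knob, the blade slides to its upper stop and the base hangs from it
- gauge_slide (a joint): how far the blade's tip stands below the underside of the base, m (range -0.008 to 0.048, starts drawn up at -0.007 to -0.002). The slide is stiff: it takes 2.5 N (plus a little more with speed) and stays where it is released; with the lever down it is clamped (holds about 20 N)
- slide_tip (a point): bottom end of the blade, on its middle line
- slide_knob (a point): middle of the blade's black knob, 20 mm across, 22 mm tall with a 25 mm lip over its top 4 mm; the knob's lower face is 8 mm below this point and 88 mm above the blade's tip, its top 14 mm above this point
- lock_lever (a joint): clamping lever of the gauge, rad: 0 = standing up at 46 degrees, slide free; 0.8 = pressed down level, slide clamped (stop). Stiff: it takes 2 N down at its pad, 4 N near the stop, and stays where it is left
- lever_pad (a point): middle of the black thumb pad (16 mm across, 7 mm thick) at the lever's end. The lever turns about an axis along the gauge's y, 18 mm out on its x and 34 mm up; the pad is 32 mm from that axis. Pushed straight down from above: standing, it is 40 mm out and 57 mm up in the gauge's frame; pressed down, 50 mm out and 34 mm up
- mag_arm (a joint): swing of the magnifier's level arm about its upright post, rad, counter-clockwise from above (range -0.6 to 1.4, starts at 0.8 to 1.0); friction-held: it takes about 1.5 N at the grip, and stays where it is released
- lens (a point): centre of the magnifier's ring lens (white ring 104 mm across) at the arm's end, 233 mm from the post's axis, 246 mm above the bench; its circle passes over the bore
- mag_grip (a point): middle of the upright black grip on the arm, 16 mm across, standing from 262 to 306 mm above the bench, 172 mm from the post's axis; the arm's top is at 258 mm (264 mm over the post)
- mag_pivot (a point): point on the axis of the magnifier's fixed upright post, 285 mm above the bench. The foot is 112 mm across and 26 mm high
- spray_can: bystander: can, 54 mm across, 160 mm tall
- wrench: bystander: wrench lying flat, 190 mm
- screwdriver: bystander: screwdriver lying, 200 mm
- tape_roll: bystander: roll of tape lying flat, 90 mm across, 24 mm high
- socket: bystander: deep socket standing, 28 mm across, 50 mm tall
- brake_pad: bystander: brake pad lying flat, 50 x 120 x 16 mm
Mind the look-alikes: they are no part of the job. What is shaped like the gauge but blue or green is not meant.

How it is judged:
By the outcome, as a careful person would: the job done as asked, in the order asked, and still so for the second after the job is handed in, with the robot touching nothing.
Of nut0, nut1, nut2, nut3, nut4 only 3 to 5 are there at a start; the rules pass over those that are not, and their reading is None.
At some moment in a run one of nut0, nut1, nut2, nut3, nut4 may be knocked a few centimetres aside while the robot is not near it.
It also fails if it takes over 208 s, if anything falls off the work surface, if the arm or the gripper's body presses on something with over 40 N, if the wrist force passes 120 N, or if a joint passes its speed limit or range.

## Working session

There is one attempt and no reset: what is moved stays moved. The work goes in short steps, Python scripts to look and compute and a tool call to move; the robot and the scene stay as the last step left them, time stands still between calls to the robot, and variables do not carry over. Pictures are saved under pics/ and viewed, and the job is handed in when it is done.

Besides the shell and the picture viewer there is one more tool, called as name(argument=value, ...) on one line, values as JSON. play_rows: Moves the arm, as the interface text tells. Its arguments: {"type":"object","properties":{"steps":{"type":"array"},"gripper":{"type":"number"},"squeeze":{"type":"number"}},"required":["steps"]}

```bash
mkdir -p pics; ls; cat > h.py <<'E'
import numpy as np, cv2
from workcell import get_obs, read_camera, finish_job, tcp_to_grasp
def cam(n,save=None):
    c=read_camera(n)
    if save: cv2.imwrite('pics/'+save+'.png',cv2.cvtColor(c['color'],cv2.COLOR_RGB2BGR))
    np.savez('pics/last_%s.npz'%n,**{k:np.array(v) for k,v in c.items() if v is not None and not isinstance(v,str)})
    return c
def load(n): 
    d=np.load('pics/last_%s.npz'%n); return {k:d[k] for k in d.files}
def cloud(c):
    d=c['depth']; h,w=d.shape; f=h/2/np.tan(np.radians(float(c['fovy']))/2)
    u,v=np.meshgrid(np.arange(w),np.arange(h))
    P=np.stack([(u-float(c['cx']))/f*d,-(v-float(c['cy']))/f*d,-d],-1)
    return P@np.array(c['orientation']).T+np.array(c['xyz'])
def proj(c,p):
    f=c['depth'].shape[0]/2/np.tan(np.radians(float(c['fovy']))/2)
    q=(np.array(p)-np.array(c['xyz']))@np.array(c['orientation'])
    return np.array([float(c['cx'])+f*q[...,0]/-q[...,2], float(c['cy'])-f*q[...,1]/-q[...,2]]).T
E
python3 - <<'E'
from h import *
print(get_obs(),tcp_to_grasp)
for n in('scene','top','wrist'):
    c=cam(n,n+'0'); print(n,{k:v for k,v in c.items() if k not in('color','depth')})
E
```

```text
pics
{'t': 0.0, 'joints': array([-1.24350303,  0.5921354 ,  0.04832047,  1.60980247, -0.03328526,
        0.94264548, -0.03373336]), 'qvel': array([-2.05036782e-04,  1.63531841e-03, -7.21154498e-04,  2.76818868e-05,
       -1.28353167e-03,  1.93479287e-03,  1.66148671e-04]), 'joint_torque': array([-4.44438410e-04, -5.48694921e+01,  1.54633764e+00, -1.98125911e+01,
        9.35766671e-03,  8.58064770e-03, -6.03530580e-06]), 'eef_pos': array([0.29583339, 0.66102329, 0.23013715]), 'orientation': array([[-9.12781271e-01,  4.08448015e-01, -7.55111717e-04],
       [ 4.08448686e-01,  9.12778978e-01, -2.05136106e-03],
       [-1.48624250e-04, -2.18086834e-03, -9.99997611e-01]]), 'contact_force': array([-0.09560461,  0.66941877,  0.12735014]), 'moment': array([-0.05179439, -0.01398955,  0.02714516]), 'gripper_width': 0.08507837143929875} 0.0187
scene {'fovy': 46.94557561417119, 'cx': 256.1685330480232, 'cy': 191.80493176792123, 'xyz': array([1.56927848, 0.19469449, 1.33997361]), 'orientation': array([[-0.16084337, -0.73388365,  0.65995773],
       [ 0.9869535 , -0.11469953,  0.11299029],
       [-0.00722488,  0.66952133,  0.7427577 ]])}
top {'fovy': 57.09404833739555, 'cx': 265.64004694224616, 'cy': 185.32882560168298, 'xyz': array([ 0.39716147, -0.00206086,  1.20620966]), 'orientation': array([[-0.00323867,  0.98866582, -0.150098  ],
       [-0.99957446, -0.00755201, -0.02817574],
       [-0.02898993,  0.14994288,  0.98826956]])}
wrist {'fovy': 67.78501554085985, 'cx': 259.16307079788936, 'cy': 193.01382635821432, 'xyz': array([0.23509892, 0.68818624, 0.37267302]), 'orientation': array([[ 0.40808128, -0.88113423, -0.23889775],
       [ 0.91294496,  0.39355175,  0.10792831],
       [-0.00108071, -0.26214402,  0.96502816]])}
```

View pics/scene0.png

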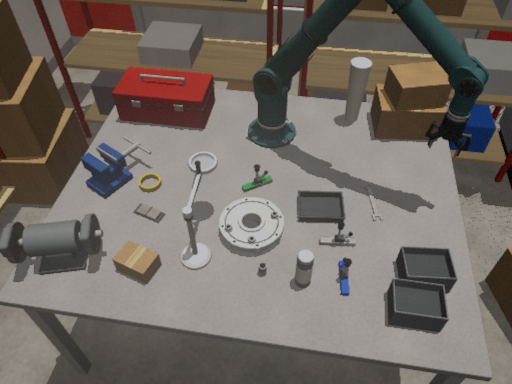

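View pics/top0.png

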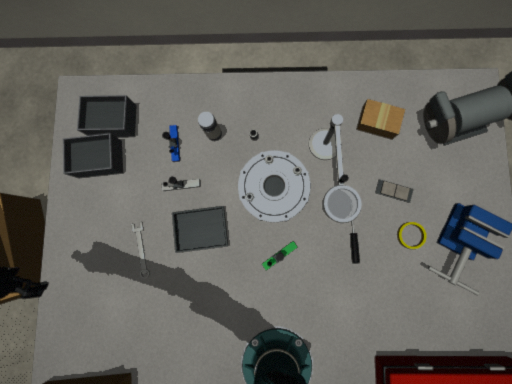

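View pics/wrist0.png

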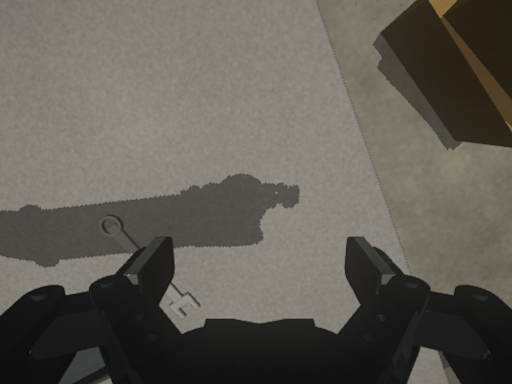

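Gauge candidates in the top picture: steel grey at (181,184), blue at (174,143) and green at (280,255); the grey one fits. For the tray, the shallow one at (201,229) competes with the deep bins at (105,115) and (90,155). I'll check these in crops.

```bash
python3 - <<'E'
from h import *
c=load('top'); s=load('scene')
P=cloud(c)
def crop(c,u0,u1,v0,v1,k): return cv2.resize(cv2.cvtColor(c['color'][v0:v1,u0:u1],cv2.COLOR_RGB2BGR),None,fx=k,fy=k,interpolation=cv2.INTER_CUBIC)
a=crop(c,225,325,140,230,5); b=crop(c,140,220,120,200,5)
a=cv2.resize(a,(500,450));b=cv2.resize(b,(300,300))
o=np.zeros((450,800,3),np.uint8);o[:,:500]=a;o[:300,500:]=b
cv2.imwrite('pics/c0.png',o)
o=np.hstack([crop(s,215,290,190,250,5),crop(s,295,365,180,250,5)[:300]]);cv2.imwrite('pics/c1.png',o)
# height maps
for nm,cc in(('top',c),('scene',s)):
    Q=cloud(cc)
    for zr in((.0485,.0525),(.0535,.058)):
        m=(Q[...,2]>zr[0])&(Q[...,2]<zr[1])&(abs(Q[...,0]-.63)<.2)&(abs(Q[...,1])<.2)
        if m.sum(): print(nm,zr,m.sum(),Q[m].mean(0),Q[m].min(0),Q[m].max(0))
    m=(Q[...,0]>.3)&(abs(Q[...,1])<.5)&(Q[...,2]<.03)&(Q[...,2]>-.03); print('bench z',np.median(Q[m][:,2]))
E
```

```text
top (0.0485, 0.0525) 2033 [0.57090169 0.00335054 0.05031557] [ 0.45471767 -0.17931239  0.04850031] [0.76732501 0.18920726 0.05249074]
top (0.0535, 0.058) 415 [0.57665568 0.00754427 0.05514796] [ 0.46412592 -0.11150169  0.05350166] [0.76950763 0.19150775 0.05798871]
bench z 0.00017648592308949773
scene (0.0485, 0.0525) 899 [0.58123093 0.00882641 0.05072881] [ 0.45053068 -0.16615804  0.0485161 ] [0.78773254 0.1991231  0.05249759]
scene (0.0535, 0.058) 827 [0.58403156 0.00509293 0.05539982] [ 0.45636883 -0.17990266  0.05351074] [0.78343179 0.19506978 0.0579822 ]
bench z 0.002461951745629465
```

View pics/c0.png

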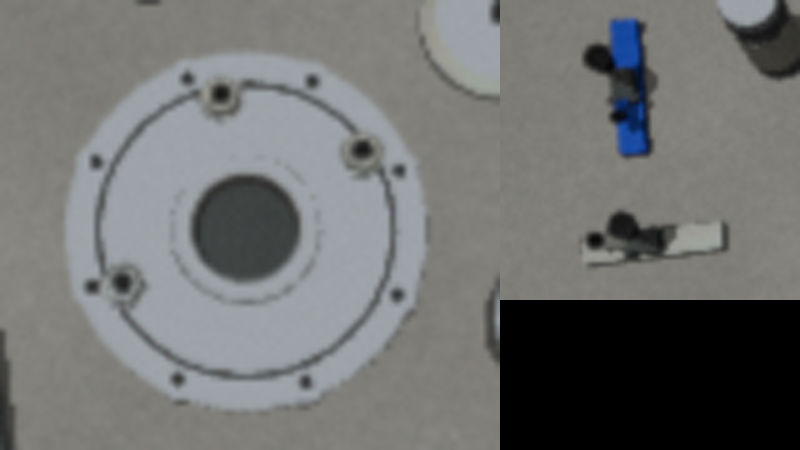

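View pics/c1.png

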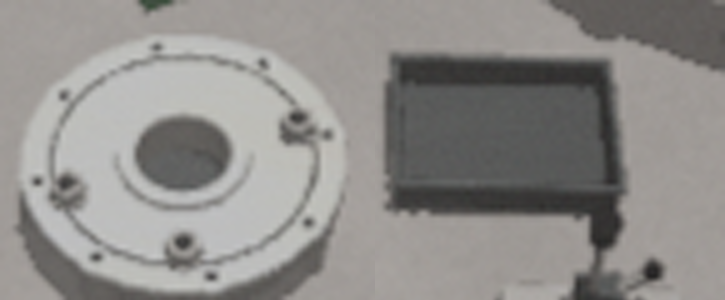

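```bash
cat >> h.py <<'E'
def ray(c,u,v,z):
    f=c['depth'].shape[0]/2/np.tan(np.radians(float(c['fovy']))/2)
    d=np.array(c['orientation'])@np.array([(u-float(c['cx']))/f,-(v-float(c['cy']))/f,-1.]); o=np.array(c['xyz'])
    return o+d*(z-o[2])/d[2]
E
python3 - <<'E'
from h import *
c=load('top'); s=load('scene'); P=cloud(c)
print('bore',ray(c,274.2,185.6,.056))
for u,v in((269,159),(297.4,170),(249.2,196.8)): print('nut',ray(c,u,v,.067),P[int(v)-1:int(v)+2,int(u)-1:int(u)+2,2].round(3).tolist())
# cover disc: fit from cloud mask
m=(P[...,2]>.045)&(P[...,2]<.06)&(np.hypot(P[...,0]-.57,P[...,1])<.16)
cn,_=cv2.findContours(m.astype(np.uint8),cv2.RETR_EXTERNAL,cv2.CHAIN_APPROX_NONE);k=max(cn,key=cv2.contourArea)
(e,ax,an)=cv2.fitEllipse(k);print('cover',e,ax,ray(c,*e,.05))
# bore by darkness
g=cv2.cvtColor(c['color'],cv2.COLOR_RGB2GRAY)
w=np.zeros_like(g);w[165:207,253:296]=1
m=((g<110)&(w>0)).astype(np.uint8);cn,_=cv2.findContours(m,cv2.RETR_EXTERNAL,cv2.CHAIN_APPROX_NONE);k=max(cn,key=cv2.contourArea)
e,ax,an=cv2.fitEllipse(k);print('bore',e,ax,ray(c,*e,.056))
M=(np.hypot(P[...,0]-.57,P[...,1])<.025);print('seat z',np.median(P[M][:,2]))
# tray
for z in(.03,):
  for u,v in((172,212),(225,206),(230,247),(177,252)): print('tray corner',ray(c,u,v,z))
# gauge
m=(P[...,2]>.010)&(P[...,2]<.03)
m[:170]=0;m[195:]=0;m[:,:155]=0;m[:,210:]=0
Q=P[m];print('gauge base',Q.mean(0),Q.min(0),Q.max(0)); print(cv2.minAreaRect(Q[:,:2].astype(np.float32)))
for sx in('top','scene'):
  C=load(sx);A=cloud(C);w=A[(A[...,2]>.2)&(A[...,0]>.4)&(A[...,1]<0)&(A[...,1]>-.5)&(A[...,0]<.9)]
  print(sx,len(w),w.min(0),w.max(0))
  for lo,hi in((.24,.252),(.252,.262),(.28,.31)):
    q=w[(w[:,2]>lo)&(w[:,2]<hi)]
    if len(q):print(lo,len(q),q.mean(0),q.min(0),q.max(0))
E
```

```text
bore [0.57073561 0.00251843 0.056     ]
nut [0.65804887 0.01903206 0.067     ] [[0.064, 0.067, 0.065], [0.067, 0.065, 0.062], [0.066, 0.067, 0.066]]
nut [ 0.6202287  -0.07393358  0.067     ] [[0.07, 0.067, 0.072], [0.063, 0.069, 0.071], [0.071, 0.062, 0.068]]
nut [0.53283211 0.08406752 0.067     ] [[0.064, 0.067, 0.069], [0.07, 0.067, 0.068], [0.064, 0.064, 0.07]]
cover (273.62493896484375, 185.98924255371094) (70.83099365234375, 71.75370788574219) [0.5703519  0.00445517 0.05      ]
bore (273.58770751953125, 185.01358032226562) (20.43879508972168, 21.09139060974121) [0.57270563 0.00452247 0.056     ]
seat z 0.01463249452406501
tray corner [0.48757057 0.34651352 0.03      ]
tray corner [0.50672542 0.16805323 0.03      ]
tray corner [0.3711901  0.14960852 0.03      ]
tray corner [0.35537687 0.32499733 0.03      ]
gauge base [0.58163208 0.31306165 0.01752233] [0.56389851 0.26117836 0.01003884] [0.60210915 0.38932996 0.02916288]
((0.5829900503158569, 0.3252488672733307), (0.026640169322490692, 0.12835144996643066), 6.68105936050415)
top 1655 [ 0.44118233 -0.22958673  0.20176044] [ 0.7393
[... 153 characters left out ...]
0.252 648 [ 0.56212561 -0.1777387   0.25590071] [ 0.44118233 -0.22911702  0.25200626] [ 0.73935967 -0.13178236  0.26195744]
0.28 53 [ 0.55140927 -0.17795937  0.30308066] [ 0.54337053 -0.1888293   0.28178939] [ 0.56175401 -0.17015472  0.3091346 ]
scene 845 [ 0.43793364 -0.23005728  0.20027977] [ 0.74024683 -0.12889049  0.31222101]
0.24 249 [ 0.52040576 -0.17533832  0.24889328] [ 0.4464765  -0.22285595  0.24106839] [ 0.73946125 -0.12889049  0.25198351]
0.252 395 [ 0.54615028 -0.17693171  0.25655824] [ 0.43793364 -0.23005728  0.25205207] [ 0.74024683 -0.13103447  0.26193934]
0.28 41 [ 0.55370099 -0.17770696  0.29811522] [ 0.53950863 -0.1881443   0.28040047] [ 0.56076485 -0.16971301  0.30994862]
```

```bash
cat >> h.py <<'E'
def plan(x,y,z,jaw=None):
    o=get_obs(); R=np.array(o['orientation']); p=np.array(o['eef_pos'])
    cur=np.degrees(np.arctan2(R[1,1],R[0,1])); t=0
    if jaw is not None: t=-((jaw-cur+90)%180-90)
    d=R.T@(np.array([x,y,z])-p)
    print('t=%.2f'%o['t'],'pos',p.round(4),'jaw %.1f'%cur,'F',np.round(o['contact_force'],1),'w %.4f'%o['gripper_width'],'j7 %.2f'%o['joints'][6]); print('  d',d.round(4),'turn %.3f'%np.radians(t))
E
python3 - <<'E'
from h import *
plan(.50,.08,.30,25)
E
```

```text
t=0.15 pos [0.2959 0.6612 0.2304] jaw 65.9 F [-0.3 -0.5 -0.8] w 0.0854 j7 -0.03
  d [-0.4237 -0.4472 -0.0688] turn 0.714
```

play_rows(steps=[[[-0.05,-0.05,-0.069,0.1],[-0.1,-0.1,-0.069,0.2],[-0.14,-0.15,-0.069,0.3],[-0.18,-0.19,-0.069,0.4],[-0.22,-0.235,-0.069,0.5],[-0.26,-0.28,-0.069,0.6],[-0.3,-0.32,-0.069,0.7],[-0.34,-0.36,-0.069,0.714]]], gripper=-0.2)

```text
t: 1.15
eef_pos: [0.454, 0.2063, 0.3001]
orientation: [[-0.422, 0.907, -0.0], [0.907, 0.422, -0.001], [-0.001, -0.001, -1.0]]
contact_force: [1.3, -0.1, 1.0]
gripper_width: 0.051
```

```bash
python3 - <<'E'
from h import *
plan(.50,.08,.28,25)
E
```

```text
t=1.15 pos [0.454  0.2063 0.3001] jaw 25.0 F [ 1.3 -0.1  1. ] w 0.0510 j7 0.03
  d [-0.1339 -0.0116  0.0203] turn -0.001
```

play_rows(steps=[[[-0.05,-0.004,0.01,0],[-0.1,-0.01,0.02,0],[-0.134,-0.0116,0.02,0],[-0.134,-0.0116,0.02,0]]])

```text
t: 1.65
eef_pos: [0.5006, 0.0766, 0.2802]
orientation: [[-0.416, 0.909, -0.0], [0.909, 0.416, -0.003], [-0.002, -0.001, -1.0]]
contact_force: [-0.5, 0.4, -0.6]
gripper_width: 0.0514
```

```bash
python3 - <<'E'
from h import *
plan(.50,.08,.28,25)
c=cam('wrist','w1');print(c['xyz'])
E
```

```text
t=1.65 pos [0.5006 0.0766 0.2802] jaw 24.6 F [-0.5  0.4 -0.6] w 0.0514 j7 0.34
  d [0.0034 0.0009 0.0002] turn -0.007
[0.47271941 0.13696931 0.4225264 ]
```

View pics/w1.png

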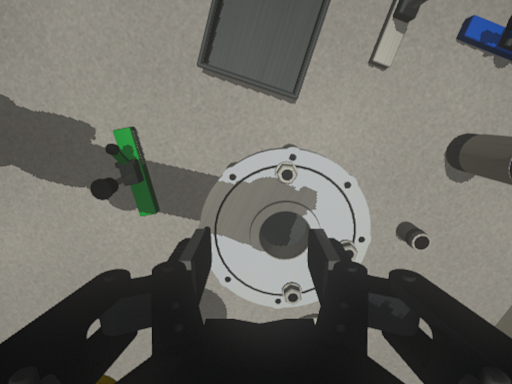

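```bash
python3 - <<'E'
from h import *
c=load('wrist')
for u,v in((287,172),(348,248),(292,292)):print('nut',ray(c,u,v,.067))
P=cloud(c)
m=(P[...,2]>.04)&(P[...,2]<.075)&(np.hypot(P[...,0]-.571,P[...,1]-.004)<.15)
Q=P[m];
# edges of disc: radial fit
from scipy.optimize import least_squares
b=Q[(Q[:,2]>.048)&(Q[:,2]<.052)]
r=np.hypot(b[:,0]-.571,b[:,1]-.004);print(len(b),b.mean(0),np.percentile(r,99))
img=cv2.cvtColor(c['color'],cv2.COLOR_RGB2BGR)
cv2.imwrite('pics/w1c.png',cv2.resize(img[135:320,190:390],None,fx=3.2,fy=3.2,interpolation=cv2.INTER_CUBIC))
E
```

```text
nut [0.53351724 0.08819062 0.067     ]
nut [0.6552101  0.02832737 0.067     ]
nut [ 0.61638495 -0.06491407  0.067     ]
14301 [0.55790781 0.01691566 0.04992339] 0.12037535476864372
```

View pics/w1c.png

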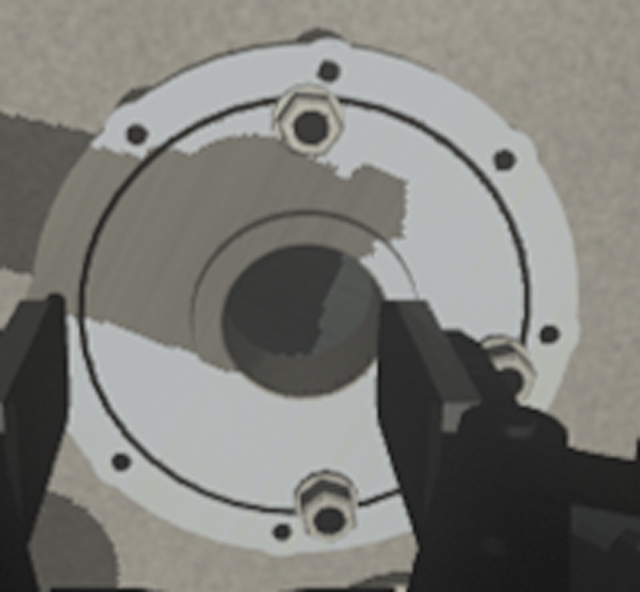

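```bash
python3 - <<'E'
from h import *
c=load('wrist')
for u,v in((286.9,174.5),(350,253),(292.8,297)):print('nut',ray(c,u,v,.067))
print('bore',ray(c,190+303/3.2,135+320/3.2,.056), 'rim', ray(c,190+304/3.2,135+323/3.2,.056))
from h import *
plan(.533,.086,.12,25)
E
```

```text
nut [0.53481782 0.08524544 0.067     ]
nut [0.66137041 0.02291868 0.067     ]
nut [ 0.62106626 -0.07178731  0.067     ]
bore [0.57148592 0.00567225 0.056     ] rim [0.57249437 0.00459024 0.056     ]
t=1.70 pos [0.5001 0.0788 0.2802] jaw 24.8 F [-0.1  0.2 -0.6] w 0.0511 j7 0.34
  d [-0.0071  0.0331  0.1601] turn -0.004
```

play_rows(steps=[[[-0.0075,0.034,0.05,0],[-0.0075,0.034,0.1,0],[-0.0075,0.034,0.15,0],[-0.0075,0.034,0.18,0],[-0.0075,0.034,0.195,0],[-0.0075,0.034,0.195,0]]])

```text
t: 2.45
eef_pos: [0.5334, 0.087, 0.0846]
orientation: [[-0.42, 0.907, -0.002], [0.907, 0.42, -0.001], [-0.0, -0.002, -1.0]]
contact_force: [-0.2, 0.0, 0.0]
gripper_width: 0.0516
```

```bash
python3 - <<'E'
from h import *
plan(.534,.0848,.056,25)
c=cam('wrist','w2')
E
```

```text
t=2.45 pos [0.5334 0.087  0.0846] jaw 24.9 F [-0.2  0.   0. ] w 0.0516 j7 0.51
  d [-0.0023 -0.0003  0.0286] turn -0.002
```

View pics/w2.png

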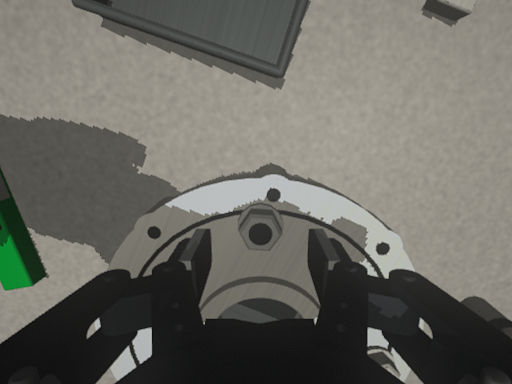

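play_rows(steps=[[[-0.002,0,0.012,0],[-0.002,0,0.022,0],[-0.002,0,0.0285,0],[-0.002,0,0.0285,0]]])

```text
t: 3.0
eef_pos: [0.5347, 0.0849, 0.0565]
orientation: [[-0.42, 0.908, -0.001], [0.908, 0.42, -0.001], [-0.0, -0.002, -1.0]]
contact_force: [-0.4, -0.1, 0.5]
gripper_width: 0.0511
```

play_rows(steps=[[[0,0,0,0],[0,0,0,0],[0,0,0,0],[0,0,0,0],[0,0,0,0],[0,0,0,0]]], gripper=1, squeeze=40)

```text
t: 3.75
eef_pos: [0.5348, 0.0848, 0.0568]
orientation: [[-0.42, 0.908, -0.001], [0.908, 0.42, -0.001], [-0.0, -0.001, -1.0]]
contact_force: [0.2, 0.3, 6.4]
gripper_width: 0.0223
```

```bash
python3 - <<'E'
from h import *
plan(.45,.24,.056,25)
c=cam('wrist','w3')
E
```

```text
t=3.75 pos [0.5348 0.0848 0.0568] jaw 24.8 F [0.2 0.3 6.4] w 0.0223 j7 0.53
  d [ 0.1765 -0.0118  0.0007] turn -0.003
```

View pics/w3.png

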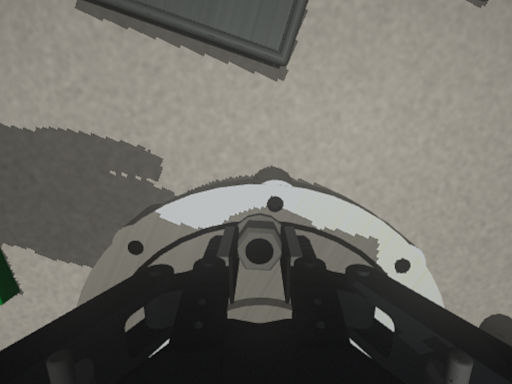

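```bash
python3 - <<'E'
from h import *
plan(.427,.285,.09,5)
E
```

```text
t=3.80 pos [0.5348 0.0848 0.0568] jaw 24.8 F [-1.2 -0.3  5.6] w 0.0222 j7 0.53
  d [ 0.2269 -0.0138 -0.0333] turn 0.346
```

play_rows(steps=[[[0,0,-0.03,0],[0.01,0,-0.06,0],[0.06,0,-0.06,0.1],[0.11,-0.005,-0.06,0.2],[0.16,-0.01,-0.06,0.3],[0.205,-0.014,-0.06,0.346],[0.227,-0.014,-0.05,0.346],[0.227,-0.014,-0.04,0.346]]])

```text
t: 4.8
eef_pos: [0.4262, 0.2864, 0.0958]
orientation: [[-0.091, 0.996, -0.001], [0.996, 0.091, -0.001], [-0.001, -0.001, -1.0]]
contact_force: [0.3, 0.5, -0.7]
gripper_width: 0.0222
```

```bash
python3 - <<'E'
from h import *
plan(.427,.285,.016,5)
c=cam('wrist','w4')
P=cloud(c)
E
```

```text
t=4.80 pos [0.4262 0.2864 0.0958] jaw 5.2 F [ 0.3  0.5 -0.7] w 0.0222 j7 -0.10
  d [-0.0014  0.0007  0.0798] turn 0.004
```

View pics/w4.png

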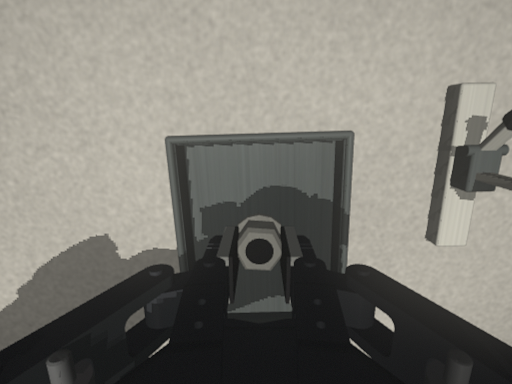

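Nut held at (260,250), centred over the tray between the walls (175..347). Lower and release.

play_rows(steps=[[[0,0,0.04,0],[0,0,0.065,0],[0,0,0.08,0],[0,0,0.08,0]]])

```text
t: 5.35
eef_pos: [0.4268, 0.2821, 0.0141]
orientation: [[-0.086, 0.996, -0.003], [0.996, 0.085, -0.005], [-0.004, -0.004, -1.0]]
contact_force: [1.3, 0.2, 0.2]
gripper_width: 0.0224
```

play_rows(steps=[[[0,0,0,0],[0,0,0,0],[0,0,0,0],[0,0,0,0]]], gripper=-0.2)

```text
t: 5.85
eef_pos: [0.4269, 0.2824, 0.0145]
orientation: [[-0.086, 0.996, -0.003], [0.996, 0.086, -0.004], [-0.004, -0.003, -1.0]]
contact_force: [-0.8, 0.3, 0.4]
gripper_width: 0.0512
```

```bash
python3 - <<'E'
from h import *
plan(.60,.08,.24,100)
E
```

```text
t=5.85 pos [0.4269 0.2824 0.0145] jaw 4.9 F [-0.8  0.3  0.4] w 0.0512 j7 -0.02
  d [-0.2174  0.1544 -0.2252] turn 1.482
```

play_rows(steps=[[[0,0,-0.06,0],[0,0,-0.12,0.1],[-0.04,0.03,-0.16,0.3],[-0.08,0.07,-0.18,0.5],[-0.12,0.11,-0.18,0.7],[-0.16,0.15,-0.18,0.9],[-0.2,0.18,-0.18,1.1],[-0.23,0.2,-0.18,1.3]]])

```text
t: 6.85
eef_pos: [0.6476, 0.0693, 0.195]
orientation: [[0.911, 0.412, -0.002], [0.412, -0.911, -0.005], [-0.004, 0.003, -1.0]]
contact_force: [-0.1, 0.4, -0.1]
gripper_width: 0.0512
```

```bash
python3 - <<'E'
from h import *
plan(.659,.021,.18,100)
E
```

```text
t=6.85 pos [0.6476 0.0693 0.195 ] jaw -65.7 F [-0.1  0.4 -0.1] w 0.0512 j7 -0.71
  d [-0.0095  0.0486  0.0152] turn 0.250
```

play_rows(steps=[[[-0.009,0.04,0.015,0.15],[-0.0095,0.0486,0.015,0.25],[-0.0095,0.0486,0.015,0.25],[-0.0095,0.0486,0.015,0.25]]])

```text
t: 7.35
eef_pos: [0.6588, 0.0224, 0.18]
orientation: [[0.984, 0.177, -0.002], [0.177, -0.984, -0.003], [-0.003, 0.003, -1.0]]
contact_force: [-0.1, 0.7, 0.8]
gripper_width: 0.0517
```

```bash
python3 - <<'E'
from h import *
plan(.659,.021,.1,100)
c=cam('wrist','w5');cam('top','t5')
E
```

```text
t=7.35 pos [0.6588 0.0224 0.18  ] jaw -79.8 F [-0.1  0.7  0.8] w 0.0517 j7 -0.83
  d [0.0002 0.0012 0.08  ] turn 0.003
```

View pics/w5.png

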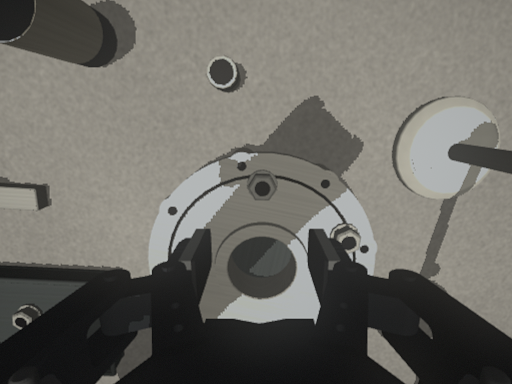

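View pics/t5.png

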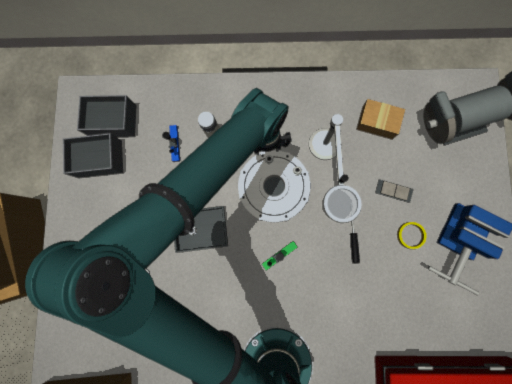

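```bash
python3 - <<'E'
from h import *
c=load('wrist')
for u,v in((262,188),(347.5,237)):print('nut',ray(c,u,v,.067))
print('bore',ray(c,262,267,.056))
plan(.659,.021,.056,100)
E
```

```text
nut [0.66032687 0.01975845 0.067     ]
nut [ 0.62680446 -0.07047302  0.067     ]
bore [0.57416717 0.00388497 0.056     ]
t=7.45 pos [0.6588 0.0226 0.1802] jaw -79.8 F [-0.3  0.   0.5] w 0.0513 j7 -0.83
  d [0.0002 0.0012 0.1242] turn 0.003
```

play_rows(steps=[[[0.0005,0.002,0.05,0],[0.0005,0.002,0.09,0],[0.0005,0.002,0.105,0],[0.0005,0.002,0.115,0],[0.0005,0.002,0.1225,0],[0.0005,0.002,0.1225,0]]])

```text
t: 8.2
eef_pos: [0.6599, 0.0203, 0.0582]
orientation: [[0.984, 0.177, -0.001], [0.177, -0.984, -0.003], [-0.002, 0.003, -1.0]]
contact_force: [0.1, 1.1, -0.1]
gripper_width: 0.0513
```

play_rows(steps=[[[0,0,0,0],[0,0,0,0],[0,0,0,0],[0,0,0,0],[0,0,0,0],[0,0,0,0]]], gripper=1)

```text
t: 8.95
eef_pos: [0.6606, 0.0201, 0.0593]
orientation: [[0.984, 0.177, 0.001], [0.177, -0.984, -0.003], [0.0, 0.003, -1.0]]
contact_force: [-0.4, 0.4, 5.0]
gripper_width: 0.0217
```

```bash
python3 - <<'E'
from h import *
plan(.431,.242,.09,5)
c=cam('wrist','w6')
E
```

```text
t=8.95 pos [0.6606 0.0201 0.0593] jaw -79.8 F [-0.4  0.4  5. ] w 0.0217 j7 -0.71
  d [-0.1868 -0.2588 -0.0315] turn -1.480
```

View pics/w6.png

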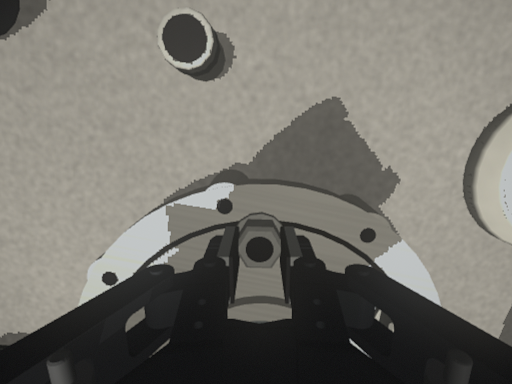

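play_rows(steps=[[[0,0,-0.04,0],[-0.01,-0.02,-0.08,-0.15],[-0.04,-0.06,-0.09,-0.33],[-0.07,-0.1,-0.09,-0.51],[-0.1,-0.14,-0.09,-0.69],[-0.13,-0.18,-0.09,-0.87],[-0.16,-0.22,-0.09,-1.05],[-0.187,-0.259,-0.09,-1.23]]])

```text
t: 10.0
eef_pos: [0.4291, 0.2432, 0.1485]
orientation: [[0.156, 0.988, 0.0], [0.988, -0.156, -0.003], [-0.003, 0.001, -1.0]]
contact_force: [0.4, 1.7, -1.4]
gripper_width: 0.022
```

```bash
python3 - <<'E'
from h import *
plan(.431,.240,.016,5)
E
```

```text
t=10.00 pos [0.4291 0.2432 0.1485] jaw -9.0 F [ 0.4  1.7 -1.4] w 0.0220 j7 -0.24
  d [-0.0025  0.0023  0.1325] turn -0.244
```

play_rows(steps=[[[-0.002,0.002,0.02,-0.15],[-0.0025,0.002,0.06,-0.244],[-0.0025,0.002,0.09,-0.244],[-0.0025,0.002,0.115,-0.244],[-0.0025,0.002,0.131,-0.244],[-0.0025,0.002,0.131,-0.244]]])

```text
t: 10.75
eef_pos: [0.4304, 0.2396, 0.0167]
orientation: [[-0.086, 0.996, -0.001], [0.996, 0.086, -0.004], [-0.004, -0.002, -1.0]]
contact_force: [0.4, 0.7, -1.2]
gripper_width: 0.0221
```

play_rows(steps=[[[0,0,0,0],[0,0,0,0],[0,0,0,0],[0,0,0,0]]], gripper=-0.2)

```text
t: 11.25
eef_pos: [0.4305, 0.2398, 0.0171]
orientation: [[-0.087, 0.996, -0.001], [0.996, 0.087, -0.003], [-0.003, -0.001, -1.0]]
contact_force: [0.3, 0.8, -0.4]
gripper_width: 0.051
```

```bash
python3 - <<'E'
from h import *
plan(.622,-.072,.2,32)
E
```

```text
t=11.25 pos [0.4305 0.2398 0.0171] jaw 5.0 F [ 0.3  0.8 -0.4] w 0.0510 j7 0.12
  d [-0.3278  0.1636 -0.1819] turn -0.472
```

play_rows(steps=[[[0,0,-0.06,0],[0,0,-0.12,0],[-0.05,0.025,-0.16,-0.1],[-0.1,0.05,-0.18,-0.2],[-0.15,0.075,-0.182,-0.3],[-0.2,0.1,-0.182,-0.4],[-0.24,0.12,-0.182,-0.472],[-0.27,0.135,-0.182,-0.472]]])

```text
t: 12.25
eef_pos: [0.5891, -0.0195, 0.2001]
orientation: [[-0.528, 0.849, -0.0], [0.849, 0.528, -0.004], [-0.003, -0.002, -1.0]]
contact_force: [0.2, 0.9, 0.3]
gripper_width: 0.0512
```

```bash
python3 - <<'E'
from h import *
plan(.622,-.072,.15,32)
cam('wrist','w7')
E
```

```text
t=12.25 pos [ 0.5891 -0.0195  0.2001] jaw 31.9 F [0.2 0.9 0.3] w 0.0512 j7 0.81
  d [-0.0618  0.0003  0.0503] turn -0.002
```

View pics/w7.png

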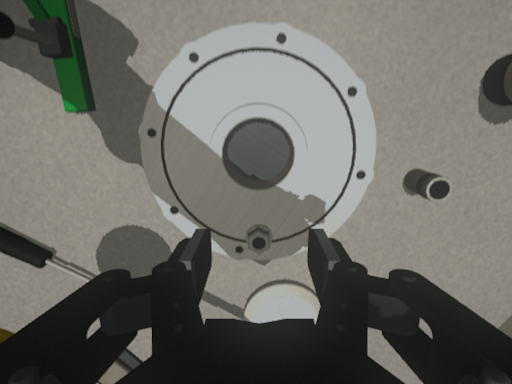

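```bash
python3 - <<'E'
from h import *
c=load('wrist')
n=ray(c,258,242,.067);print('nut',n)
print('bore',ray(c,258,153,.056))
plan(n[0],n[1],.057,32)
E
```

```text
nut [ 0.62048579 -0.07305658  0.067     ]
bore [0.57200812 0.00484956 0.056     ]
t=12.30 pos [ 0.5916 -0.0244  0.2008] jaw 31.6 F [ 2.2 -3.5  1.1] w 0.0515 j7 0.81
  d [-0.0553 -0.0008  0.1443] turn -0.007
```

play_rows(steps=[[[-0.05,-0.001,0.02,0],[-0.056,-0.001,0.06,0],[-0.056,-0.001,0.1,0],[-0.056,-0.001,0.115,0],[-0.056,-0.001,0.115,0]]])

```text
t: 12.92
eef_pos: [0.6199, -0.0732, 0.0857]
orientation: [[-0.524, 0.851, 0.002], [0.851, 0.524, -0.008], [-0.008, -0.002, -1.0]]
contact_force: [-0.3, 0.3, -0.0]
gripper_width: 0.0513
```

```bash
python3 - <<'E'
from h import *
plan(.6208,-.0726,.057,32)
cam('wrist','w8')
E
```

```text
t=12.93 pos [ 0.6199 -0.0732  0.0857] jaw 31.6 F [-0.3  0.3 -0. ] w 0.0513 j7 0.97
  d [0.0002 0.0011 0.0287] turn -0.006
```

View pics/w8.png

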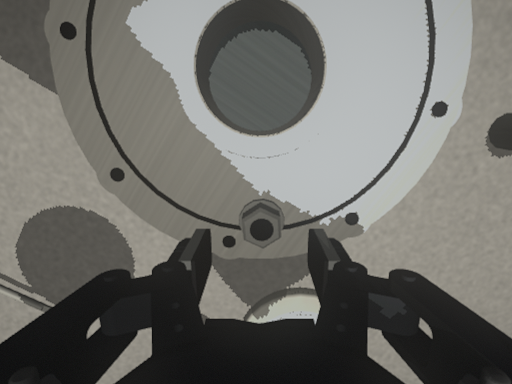

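play_rows(steps=[[[0,0.001,0.012,0],[0,0.001,0.022,0],[0,0.001,0.028,0],[0,0.001,0.028,0]]])

```text
t: 13.48
eef_pos: [0.6214, -0.073, 0.0583]
orientation: [[-0.524, 0.851, 0.004], [0.851, 0.524, -0.008], [-0.009, -0.001, -1.0]]
contact_force: [0.5, -0.5, -0.3]
gripper_width: 0.051
```

play_rows(steps=[[[0,0,0,0],[0,0,0,0],[0,0,0,0],[0,0,0,0],[0,0,0,0],[0,0,0,0]]], gripper=1)

```text
t: 14.22
eef_pos: [0.6217, -0.0732, 0.0587]
orientation: [[-0.524, 0.852, 0.004], [0.851, 0.524, -0.008], [-0.009, -0.001, -1.0]]
contact_force: [-0.6, -1.0, 4.1]
gripper_width: 0.0221
```

```bash
python3 - <<'E'
from h import *
plan(.435,.200,.09,5)
E
```

```text
t=14.22 pos [ 0.6217 -0.0732  0.0587] jaw 31.6 F [-0.6 -1.   4.1] w 0.0221 j7 0.98
  d [ 0.3302 -0.0158 -0.0343] turn 0.465
```

play_rows(steps=[[[0,0,-0.05,0],[0.03,0,-0.08,0.05],[0.08,-0.004,-0.08,0.15],[0.13,-0.008,-0.08,0.25],[0.18,-0.012,-0.08,0.35],[0.23,-0.016,-0.08,0.465],[0.28,-0.016,-0.08,0.465],[0.33,-0.016,-0.08,0.465]]])

```text
t: 15.22
eef_pos: [0.4335, 0.2014, 0.1354]
orientation: [[-0.087, 0.996, 0.004], [0.996, 0.087, -0.008], [-0.009, 0.003, -1.0]]
contact_force: [0.7, 0.2, -0.9]
gripper_width: 0.0221
```

```bash
python3 - <<'E'
from h import *
plan(.434,.200,.018,5)
cam('wrist','w9')
E
```

```text
t=15.22 pos [0.4335 0.2014 0.1354] jaw 5.0 F [ 0.7  0.2 -0.9] w 0.0221 j7 0.11
  d [-0.0004  0.      0.1174] turn -0.000
```

View pics/w9.png

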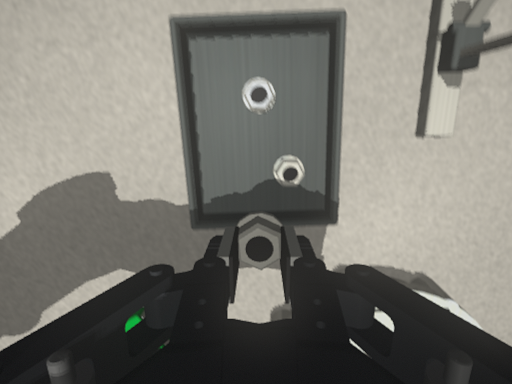

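```bash
python3 - <<'E'
from h import *
c=load('wrist')
for u,v in((172,16),(345,12),(336,220),(195,225)):print('corner',ray(c,u,v,.03))
for u,v in((258,94),(289,172)):print('nut',ray(c,u,v,.02))
E
```

```text
corner [0.35500908 0.33381198 0.03      ]
corner [0.48647022 0.34818466 0.03      ]
corner [0.50666444 0.17986394 0.03      ]
corner [0.37715957 0.16372345 0.03      ]
nut [0.42534258 0.28391249 0.02      ]
nut [0.45946655 0.21900807 0.02      ]
```

```bash
python3 - <<'E'
from h import *
plan(.408,.241,.018,5)
E
```

```text
t=15.28 pos [0.4282 0.2082 0.1343] jaw 5.6 F [-3.4  3.1 -1.2] w 0.0220 j7 0.11
  d [ 0.0351 -0.0165  0.1162] turn 0.010
```

play_rows(steps=[[[0.0345,-0.0165,0.01,0],[0.0345,-0.0165,0.04,0],[0.0345,-0.0165,0.07,0],[0.0345,-0.0165,0.095,0],[0.0345,-0.0165,0.115,0],[0.0345,-0.0165,0.115,0]]])

```text
t: 16.02
eef_pos: [0.4072, 0.2397, 0.018]
orientation: [[-0.097, 0.995, -0.006], [0.995, 0.097, -0.006], [-0.006, -0.007, -1.0]]
contact_force: [-0.4, 0.3, -0.7]
gripper_width: 0.0219
```

play_rows(steps=[[[0,0,0,0],[0,0,0,0],[0,0,0,0],[0,0,0,0]]], gripper=0.2)

```text
t: 16.52
eef_pos: [0.4074, 0.24, 0.0184]
orientation: [[-0.097, 0.995, -0.005], [0.995, 0.097, -0.006], [-0.005, -0.006, -1.0]]
contact_force: [0.3, 0.6, -0.4]
gripper_width: 0.0342
```

play_rows(steps=[[[0,0,-0.03,0],[0,0,-0.08,0],[0.02,0,-0.13,0],[0.02,0,-0.18,0],[0.02,0,-0.2,0],[0.02,0,-0.2,0]]])

```text
t: 17.27
eef_pos: [0.4071, 0.2618, 0.2196]
orientation: [[-0.098, 0.995, -0.003], [0.995, 0.098, -0.003], [-0.003, -0.003, -1.0]]
contact_force: [-0.0, -0.8, -0.8]
gripper_width: 0.0337
```

```bash
python3 - <<'E'
from h import *
plan(.583,.325,.2,6)
cam('wrist','w10');cam('top','t10');cam('scene','s10')
E
```

```text
t=17.27 pos [0.4071 0.2618 0.2196] jaw 5.6 F [-0.  -0.8 -0.8] w 0.0337 j7 -0.11
  d [0.0457 0.1813 0.0189] turn -0.007
```

View pics/w10.png

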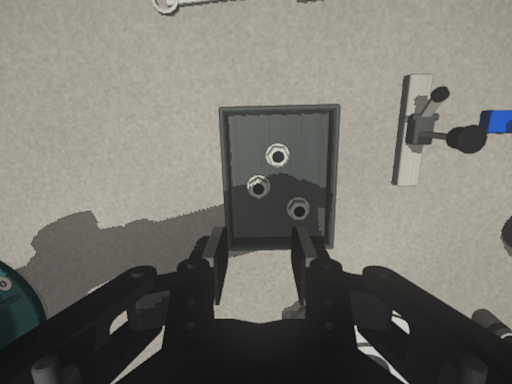

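View pics/s10.png

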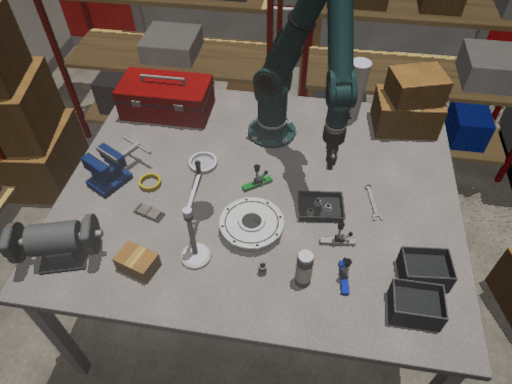

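play_rows(steps=[[[0.01,0.045,0,0],[0.02,0.09,0,0],[0.03,0.13,0,0],[0.04,0.16,0.0,-0.015],[0.046,0.181,0.0,-0.015],[0.046,0.181,0.0,-0.015]]], gripper=-0.1)

```text
t: 18.18
eef_pos: [0.5818, 0.3237, 0.2133]
orientation: [[-0.112, 0.994, -0.009], [0.994, 0.112, -0.009], [-0.008, -0.01, -1.0]]
contact_force: [0.6, -0.3, -0.9]
gripper_width: 0.0471
```

```bash
python3 - <<'E'
from h import *
plan(.583,.325,.2,6.7)
cam('wrist','w11');
E
```

```text
t=18.18 pos [0.5818 0.3237 0.2133] jaw 6.4 F [ 0.6 -0.3 -0.9] w 0.0471 j7 -0.02
  d [0.0012 0.0015 0.0133] turn -0.005
```

View pics/w11.png

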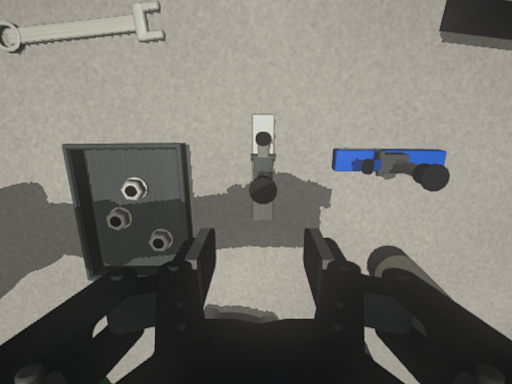

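```bash
python3 - <<'E'
from h import *
c=load('wrist');P=cloud(c)
img=cv2.cvtColor(c['color'],cv2.COLOR_RGB2BGR)
cv2.imwrite('pics/w11c.png',cv2.resize(img[100:235,220:310],None,fx=4.4,fy=4.4,interpolation=cv2.INTER_CUBIC))
K=P[180:199,255:272];K=K.reshape(-1,3);k=K[(K[:,2]>.09)];print('knob',len(k),k.mean(0),np.median(k,0),k[:,2].max())
print('knob ray',ray(c,263,189.5,.113))
a=ray(c,263,115,.018);b=ray(c,263,219,.018);print(a,b,np.linalg.norm(a-b),(a+b)/2,np.degrees(np.arctan2(*(a-b)[1::-1])))
m=(P[...,2]>.012)&(P[...,2]<.024)
m[:105]=0;m[225:]=0;m[:,:240]=0;m[:,285:]=0
print(cv2.minAreaRect(P[m][:,:2].astype(np.float32)))
E
```

```text
knob 323 [0.58345209 0.32755035 0.11458382] [0.58342411 0.32732895 0.11379799] 0.3551859547163395
knob ray [0.58356393 0.3267238  0.113     ]
[0.57665018 0.38877889 0.018     ] [0.59123957 0.26352833 0.018     ] 0.12609739819224514 [0.58394488 0.32615361 0.018     ] 96.64396308264614
((0.5842479467391968, 0.3258303999900818), (0.02597431093454361, 0.12910395860671997), 6.742619514465332)
```

View pics/w11c.png

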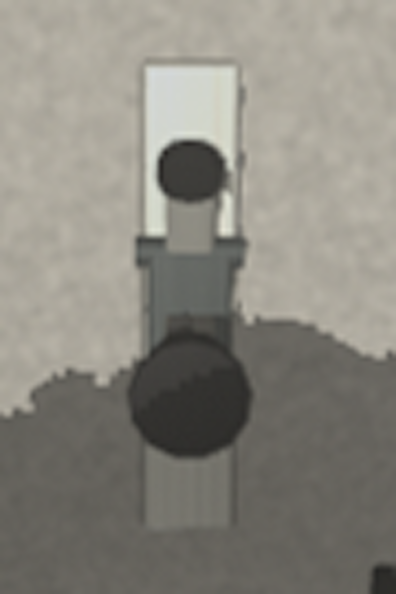

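```bash
python3 - <<'E'
from h import *
plan(.5837,.3268,.13,6.7)
E
```

```text
t=18.23 pos [0.5805 0.3232 0.2134] jaw 6.4 F [ 0.1  0.4 -0.7] w 0.0470 j7 -0.02
  d [0.0039 0.0045 0.0834] turn -0.005
```

play_rows(steps=[[[0.004,0.0045,0.03,-0.005],[0.004,0.0045,0.06,-0.005],[0.004,0.0045,0.083,-0.005],[0.004,0.0045,0.083,-0.005]]])

```text
t: 18.73
eef_pos: [0.5805, 0.3257, 0.128]
orientation: [[-0.116, 0.993, -0.016], [0.993, 0.116, -0.012], [-0.01, -0.018, -1.0]]
contact_force: [-0.1, -0.3, 0.1]
gripper_width: 0.0471
```

```bash
python3 - <<'E'
from h import *
plan(.5837,.3268,.092,6.7)
cam('wrist','w12');
E
```

```text
t=18.73 pos [0.5805 0.3257 0.128 ] jaw 6.7 F [-0.1 -0.3  0.1] w 0.0471 j7 0.05
  d [0.0011 0.0039 0.0359] turn -0.001
```

View pics/w12.png

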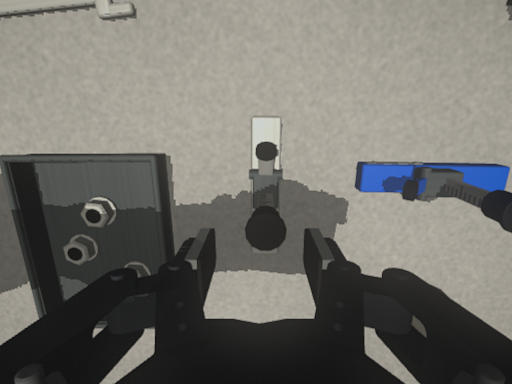

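play_rows(steps=[[[0.001,0.005,0.01,0],[0.001,0.005,0.02,0],[0.001,0.005,0.03,0],[0.001,0.005,0.036,0],[0.001,0.005,0.036,0],[0.001,0.005,0.036,0]]])

```text
t: 19.52
eef_pos: [0.5867, 0.3273, 0.0937]
orientation: [[-0.116, 0.993, -0.013], [0.993, 0.116, -0.01], [-0.009, -0.014, -1.0]]
contact_force: [-0.2, -0.2, 0.4]
gripper_width: 0.0469
```

```bash
python3 - <<'E'
from h import *
plan(.5837,.3268,.092,6.7)
o=get_obs();print(o['orientation'].round(4),o['qvel'].round(3))
c=cam('wrist','w13');
img=cv2.cvtColor(c['color'],cv2.COLOR_RGB2BGR)
cv2.imwrite('pics/w13c.png',cv2.resize(img[120:330,170:350],None,fx=2.8,fy=2.8,interpolation=cv2.INTER_CUBIC))
E
```

```text
t=19.52 pos [0.5867 0.3273 0.0937] jaw 6.7 F [-0.2 -0.2  0.4] w 0.0469 j7 0.07
  d [-0.0002 -0.003   0.0017] turn -0.001
[[-0.1161  0.9932 -0.0127]
 [ 0.9932  0.116  -0.0105]
 [-0.0089 -0.0139 -0.9999]] [-0.001 -0.007  0.003 -0.002  0.    -0.    -0.001]
```

View pics/w13c.png

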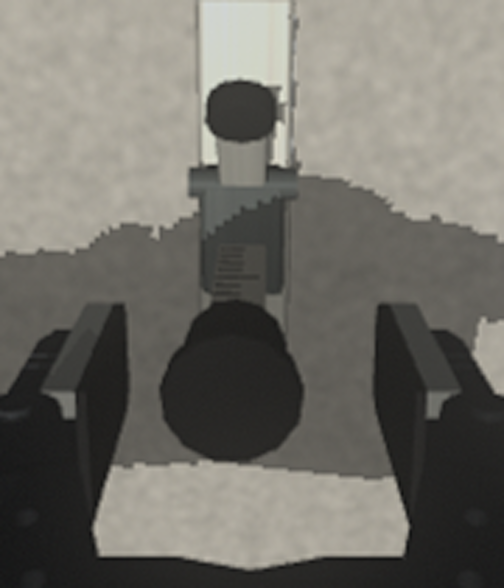

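play_rows(steps=[[[0,-0.0033,0.0015,0],[0,-0.0033,0.0015,0],[0,-0.0033,0.0015,0]]])

```text
t: 19.95
eef_pos: [0.5834, 0.327, 0.0924]
orientation: [[-0.116, 0.993, -0.012], [0.993, 0.116, -0.01], [-0.009, -0.014, -1.0]]
contact_force: [0.5, -0.3, 1.1]
gripper_width: 0.0469
```

play_rows(steps=[[[0,0,0,0],[0,0,0,0],[0,0,0,0],[0,0,0,0],[0,0,0,0],[0,0,0,0]]], gripper=1, squeeze=45)

```text
t: 20.7
eef_pos: [0.5835, 0.3271, 0.0926]
orientation: [[-0.116, 0.993, -0.012], [0.993, 0.116, -0.01], [-0.009, -0.013, -1.0]]
contact_force: [-0.2, 0.6, 1.3]
gripper_width: 0.0218
```

```bash
python3 - <<'E'
from h import *
plan(.5837,.3268,.2,6.7)
o=get_obs();print(o['orientation'].round(4),o['moment'])
c=cam('wrist','w14');
img=cv2.cvtColor(c['color'],cv2.COLOR_RGB2BGR)
cv2.imwrite('pics/w14c.png',cv2.resize(img[120:330,170:350],None,fx=2.8,fy=2.8,interpolation=cv2.INTER_CUBIC))
E
```

```text
t=20.70 pos [0.5835 0.3271 0.0926] jaw 6.7 F [-0.2  0.6  1.3] w 0.0218 j7 0.08
  d [-0.0012 -0.0013 -0.1074] turn -0.001
[[-0.1162  0.9931 -0.0123]
 [ 0.9932  0.1161 -0.0101]
 [-0.0086 -0.0134 -0.9999]] [ 0.00388787  0.06178695 -0.01775699]
```

View pics/w14c.png

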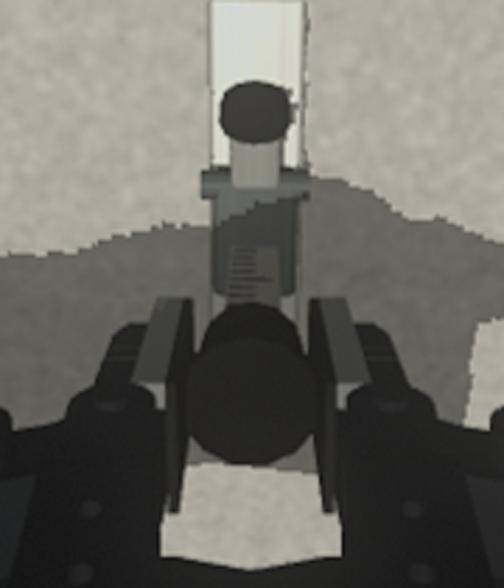

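play_rows(steps=[[[0,0,-0.005,0],[0,0,-0.012,0],[0,0,-0.025,0],[0,0,-0.04,0],[0,0,-0.06,0],[0,0,-0.085,0],[0,0,-0.11,0],[0,0,-0.11,0]]])

```text
t: 21.75
eef_pos: [0.5871, 0.3286, 0.2059]
orientation: [[-0.116, 0.993, -0.006], [0.993, 0.116, -0.007], [-0.006, -0.007, -1.0]]
contact_force: [1.2, 0.9, -5.9]
gripper_width: 0.0218
```

```bash
python3 - <<'E'
from h import *
plan(.572,.0045,.2,6.7)
o=get_obs();print(o['orientation'].round(4),o['moment'])
c=cam('wrist','w15');cam('scene','s15')
E
```

```text
t=21.75 pos [0.5871 0.3286 0.2059] jaw 6.7 F [ 1.2  0.9 -5.9] w 0.0218 j7 -0.01
  d [-0.3201 -0.0525  0.0083] turn -0.001
[[-0.1159  0.9932 -0.0063]
 [ 0.9932  0.1158 -0.0071]
 [-0.0064 -0.0071 -1.    ]] [ 0.0315285  -0.09312845 -0.00600675]
```

View pics/w15.png

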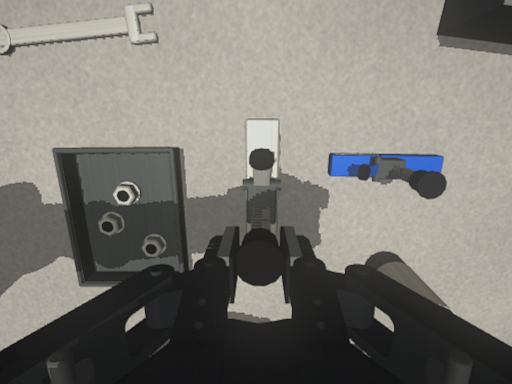

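View pics/s15.png

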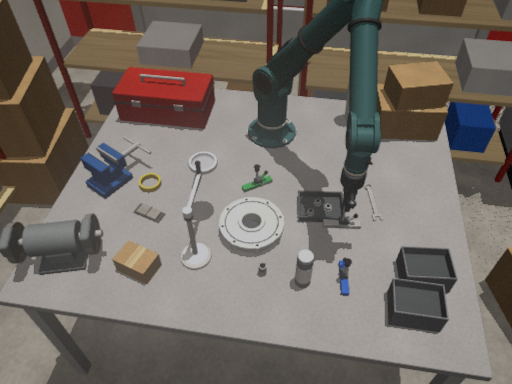

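play_rows(steps=[[[-0.015,-0.003,0,0],[-0.045,-0.008,0,0],[-0.085,-0.014,0,0],[-0.125,-0.021,0,0],[-0.165,-0.027,0,0],[-0.205,-0.034,0,0],[-0.24,-0.04,0,0],[-0.265,-0.044,0,0]]])

```text
t: 22.85
eef_pos: [0.5698, 0.056, 0.2049]
orientation: [[-0.113, 0.994, -0.015], [0.994, 0.113, -0.011], [-0.01, -0.016, -1.0]]
contact_force: [0.3, 0.4, -5.6]
gripper_width: 0.0218
```

```bash
python3 - <<'E'
from h import *
plan(.572,.0045,.19,6.7)
E
```

```text
t=22.85 pos [0.5698 0.056  0.2049] jaw 6.5 F [ 0.3  0.4 -5.6] w 0.0218 j7 0.39
  d [-0.0513 -0.0034  0.0154] turn -0.004
```

play_rows(steps=[[[-0.02,-0.002,0.005,0],[-0.04,-0.0035,0.01,0],[-0.051,-0.0035,0.015,0],[-0.051,-0.0035,0.015,0],[-0.051,-0.0035,0.015,0],[-0.051,-0.0035,0.015,0]]])

```text
t: 23.6
eef_pos: [0.572, 0.0061, 0.1904]
orientation: [[-0.115, 0.993, -0.015], [0.993, 0.115, -0.011], [-0.009, -0.016, -1.0]]
contact_force: [1.0, 0.1, -4.3]
gripper_width: 0.0218
```

```bash
python3 - <<'E'
from h import *
plan(.572,.0045,.175,6.7)
o=get_obs();print(o['orientation'].round(4),o['moment'])
c=cam('wrist','w16');s=cam('scene','s16')
img=cv2.cvtColor(s['color'],cv2.COLOR_RGB2BGR)
cv2.imwrite('pics/s16c.png',cv2.resize(img[120:270,190:360],None,fx=4,fy=4,interpolation=cv2.INTER_CUBIC))
E
```

```text
t=23.60 pos [0.572  0.0061 0.1904] jaw 6.6 F [ 1.   0.1 -4.3] w 0.0218 j7 0.49
  d [-0.0014  0.0001  0.0154] turn -0.002
[[-0.1147  0.9933 -0.0149]
 [ 0.9934  0.1145 -0.0108]
 [-0.009  -0.016  -0.9998]] [ 0.02093671 -0.04586498 -0.05812209]
```

View pics/w16.png

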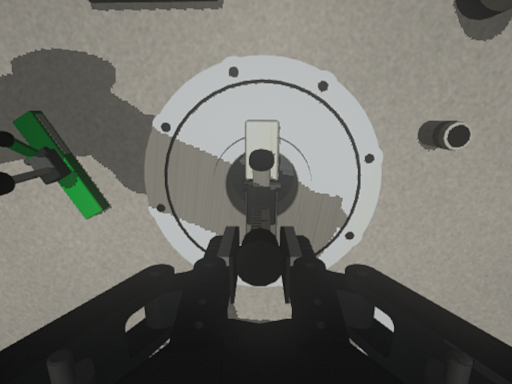

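View pics/s16c.png

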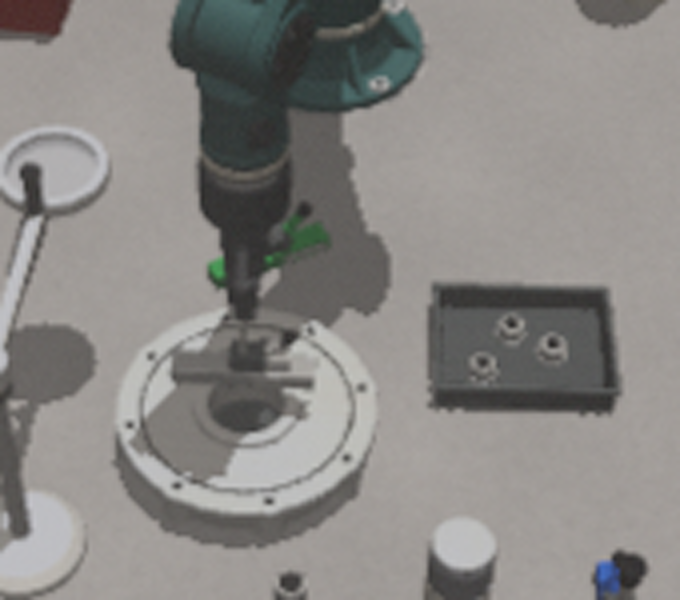

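```bash
python3 - <<'E'
from h import *
c=load('wrist');P=cloud(c)
print(c['xyz'])
img=cv2.cvtColor(c['color'],cv2.COLOR_RGB2BGR)
cv2.imwrite('pics/w16c.png',cv2.resize(img[105:300,180:340],None,fx=3,fy=3,interpolation=cv2.INTER_CUBIC))
print(P[125:150:5,262].round(4)); 
a=ray(c,262.5,121,.112);print(a, 'centre by end', a-0.065*np.array([-.1163,.9932,0]))
m=(P[...,2]>.104)&(P[...,2]<.118);m[:112]=0;m[235:]=0;m[:,:235]=0;m[:,:290]=m[:,:290];m[:,290:]=0
Q=P[m];print(len(Q),Q[:,2].mean(),cv2.minAreaRect(Q[:,:2].astype(np.float32)))
A=np.c_[Q[:,:2]-Q[:,:2].mean(0),np.ones(len(Q))];print('plane',np.linalg.lstsq(A,Q[:,2],rcond=None)[0])
E
```

```text
[0.56620617 0.07321441 0.33218737]
[[0.5659 0.0643 0.1119]
 [0.5663 0.0606 0.1103]
 [0.5668 0.0569 0.1102]
 [0.5672 0.0533 0.1113]
 [0.5677 0.0492 0.1089]]
[0.56592152 0.0672773  0.112     ] centre by end [0.57348102 0.0027193  0.112     ]
1544 0.1105216774700868 ((0.5708750486373901, 0.021504279226064682), (0.026335841044783592, 0.0919971689581871), 6.514705657958984)
plane [-0.01142533 -0.01379257  0.11052168]
```

View pics/w16c.png

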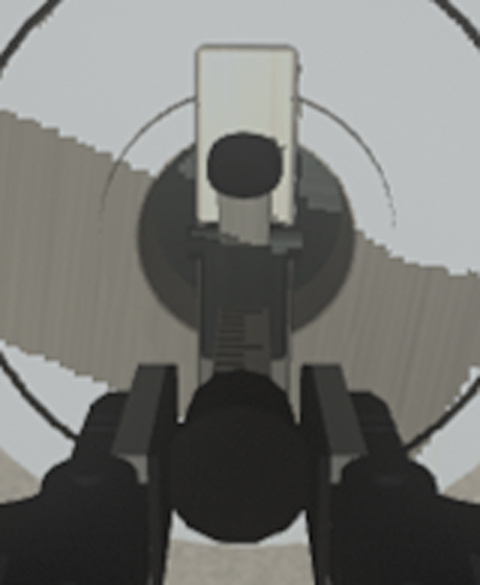

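```bash
python3 - <<'E'
from h import *
c=load('wrist')
l=ray(c,226,180,.056);r=ray(c,298.3,180,.056);print(l,r,np.linalg.norm(l-r))
print(ray(c,262.2,180,.056))
# overlay predicted bore / rim circle for candidate centers
img=cv2.cvtColor(c['color'],cv2.COLOR_RGB2BGR)
th=np.linspace(0,2*np.pi,200)
for cx,cy,col in((.572,.0045,(0,0,255)),(.572,.002,(0,255,0))):
    for R,z in((.036,.056),(.05,.056),(.12,.05)):
        p=proj(c,np.c_[cx+R*np.cos(th),cy+R*np.sin(th),np.full(200,z)])
        p=(p-[140,45])*2.7
        if R==.036 and col==(0,0,255): pass
        if col==(0,0,255): im=img if False else None
        globals().setdefault('L',[]).append((p,col))
o=cv2.resize(img[45:260,140:390],None,fx=2.7,fy=2.7,interpolation=cv2.INTER_CUBIC)
for p,col in L: cv2.polylines(o,[p.round().astype(np.int32)],True,col,1)
cv2.imwrite('pics/w16o.png',o)
E
```

```text
[0.53655683 0.00515649 0.056     ] [0.60769412 0.01364658 0.056     ] 0.07164213397042976
[0.57224713 0.00941605 0.056     ]
```

View pics/w16o.png

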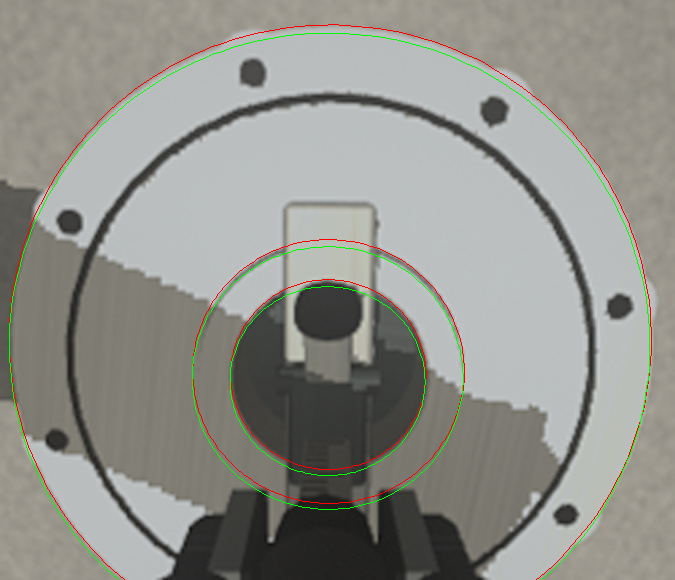

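play_rows(steps=[[[0.001,-0.0007,0.007,0],[0.001,-0.0007,0.014,0],[0.001,-0.0007,0.021,0],[0.001,-0.0007,0.026,0],[0.001,-0.0007,0.026,0],[0.001,-0.0007,0.026,0],[0.001,-0.0007,0.026,0]]])

```text
t: 24.58
eef_pos: [0.5711, 0.006, 0.1647]
orientation: [[-0.114, 0.993, -0.014], [0.993, 0.114, -0.011], [-0.01, -0.015, -1.0]]
contact_force: [0.8, 0.1, -3.7]
gripper_width: 0.0217
```

```bash
python3 - <<'E'
from h import *
plan(.572,.0065,.155,6.7)
o=get_obs();print(o['orientation'].round(4),o['moment'])
c=cam('wrist','w17')
P=cloud(c)
m=(P[...,2]>.077)&(P[...,2]<.092);m[:100]=0;m[235:]=0;m[:,:225]=0;m[:,300:]=0
Q=P[m];print(len(Q),Q[:,2].mean(),cv2.minAreaRect(Q[:,:2].astype(np.float32)))
A=np.c_[Q[:,:2]-Q[:,:2].mean(0),np.ones(len(Q))];print('plane',np.linalg.lstsq(A,Q[:,2],rcond=None)[0])
img=cv2.cvtColor(c['color'],cv2.COLOR_RGB2BGR)
th=np.linspace(0,2*np.pi,200)
o=cv2.resize(img[45:260,140:390],None,fx=2.7,fy=2.7,interpolation=cv2.INTER_CUBIC)
for cx,cy,col in((.572,.0038,(0,0,255)),):
    for R,z in((.036,.056),(.05,.056),(.12,.05)):
        p=proj(c,np.c_[cx+R*np.cos(th),cy+R*np.sin(th),np.full(200,z)])
        p=(p-[140,45])*2.7
        cv2.polylines(o,[p.round().astype(np.int32)],True,col,1)
cv2.imwrite('pics/w17o.png',o)
E
```

```text
t=24.57 pos [0.5711 0.006  0.1647] jaw 6.5 F [ 0.8  0.1 -3.7] w 0.0217 j7 0.52
  d [0.0004 0.0011 0.0097] turn -0.003
[[-0.114   0.9934 -0.0139]
 [ 0.9934  0.1139 -0.0113]
 [-0.0096 -0.0151 -0.9998]] [ 0.03491167 -0.0206634  -0.03456771]
1571 0.08517807961931975 ((0.5698314905166626, 0.022189784795045853), (0.026485305279493332, 0.09209711104631424), 6.268229961395264)
plane [-0.00878638 -0.00596702  0.08517808]
```

View pics/w17o.png

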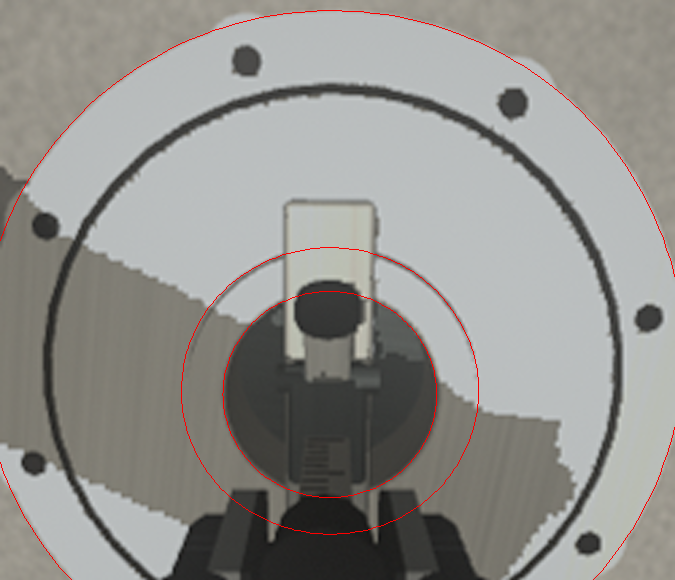

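play_rows(steps=[[[0.0003,0.0002,0.003,0],[0.0003,0.0002,0.0045,0],[0.0003,0.0002,0.006,0],[0.0003,0.0002,0.007,0],[0.0003,0.0002,0.007,0]]])

```text
t: 25.25
eef_pos: [0.5711, 0.0063, 0.1577]
orientation: [[-0.114, 0.993, -0.014], [0.993, 0.114, -0.011], [-0.01, -0.015, -1.0]]
contact_force: [-0.2, -0.7, -4.5]
gripper_width: 0.0215
```

play_rows(steps=[[[0,0,0.001,0],[0,0,0.002,0],[0,0,0.003,0],[0,0,0.003,0]]])

```text
t: 25.75
eef_pos: [0.571, 0.0063, 0.1545]
orientation: [[-0.114, 0.993, -0.014], [0.993, 0.114, -0.011], [-0.01, -0.016, -1.0]]
contact_force: [0.4, 1.2, -4.6]
gripper_width: 0.022
```

play_rows(steps=[[[0,0,0.001,0],[0,0,0.002,0],[0,0,0.003,0],[0,0,0.003,0]]])

```text
t: 26.25
eef_pos: [0.5714, 0.0055, 0.1521]
orientation: [[-0.114, 0.993, -0.013], [0.993, 0.113, -0.012], [-0.01, -0.014, -1.0]]
contact_force: [0.1, -2.8, 1.1]
gripper_width: 0.022
```

play_rows(steps=[[[0,0,0.001,0],[0,0,0.002,0],[0,0,0.0025,0],[0,0,0.0025,0]]])

```text
t: 26.75
eef_pos: [0.5714, 0.0054, 0.1495]
orientation: [[-0.114, 0.993, -0.013], [0.993, 0.113, -0.012], [-0.01, -0.014, -1.0]]
contact_force: [-0.1, -0.8, 0.7]
gripper_width: 0.0219
```

```bash
python3 - <<'E'
from h import *
plan(.572,.0065,.155,6.7)
o=get_obs();print(o['orientation'].round(4),o['moment'])
c=cam('wrist','w18')
P=cloud(c)
m=(P[...,2]>.068)&(P[...,2]<.080);m[:100]=0;m[235:]=0;m[:,:225]=0;m[:,300:]=0
Q=P[m];print(len(Q),Q[:,2].mean(),cv2.minAreaRect(Q[:,:2].astype(np.float32)))
A=np.c_[Q[:,:2]-Q[:,:2].mean(0),np.ones(len(Q))];print('plane',np.linalg.lstsq(A,Q[:,2],rcond=None)[0])
img=cv2.cvtColor(c['color'],cv2.COLOR_RGB2BGR)
th=np.linspace(0,2*np.pi,200)
o=cv2.resize(img[45:260,140:390],None,fx=2.7,fy=2.7,interpolation=cv2.INTER_CUBIC)
cv2.imwrite('pics/w18o.png',o)
E
```

```text
t=26.75 pos [0.5714 0.0054 0.1495] jaw 6.5 F [-0.1 -0.8  0.7] w 0.0219 j7 0.53
  d [ 0.0009  0.0006 -0.0055] turn -0.003
[[-0.1136  0.9934 -0.0131]
 [ 0.9935  0.1134 -0.012 ]
 [-0.0104 -0.0144 -0.9998]] [-0.23356632  0.14819012  0.06401733]
1604 0.07370269582506545 ((0.5697587728500366, 0.021839480847120285), (0.026303306221961975, 0.09294984489679337), 6.1742424964904785)
plane [-0.01000432  0.00562063  0.0737027 ]
```

View pics/w18o.png

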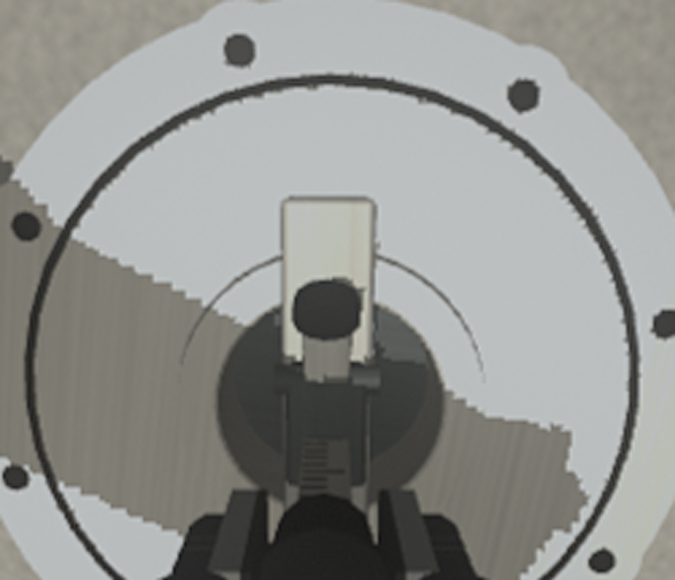

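play_rows(steps=[[[0,0,0,0],[0,0,0,0],[0,0,0,0],[0,0,0,0]]], gripper=0)

```text
t: 27.3
eef_pos: [0.5715, 0.0056, 0.1495]
orientation: [[-0.114, 0.993, -0.013], [0.993, 0.114, -0.012], [-0.01, -0.014, -1.0]]
contact_force: [-0.3, 0.2, -0.3]
gripper_width: 0.0428
```

```bash
python3 - <<'E'
from h import *
plan(.572,.0038,.20,6.7)
c=cam('wrist','w19')
P=cloud(c)
m=(P[...,2]>.068)&(P[...,2]<.080);m[:100]=0;m[235:]=0;m[:,:225]=0;m[:,300:]=0
Q=P[m];print(len(Q),Q[:,2].mean(),cv2.minAreaRect(Q[:,:2].astype(np.float32)))
img=cv2.cvtColor(c['color'],cv2.COLOR_RGB2BGR)
cv2.imwrite('pics/w19o.png',cv2.resize(img[85:320,140:390],None,fx=2.5,fy=2.5,interpolation=cv2.INTER_CUBIC))
E
```

```text
t=27.30 pos [0.5715 0.0056 0.1495] jaw 6.5 F [-0.3  0.2 -0.3] w 0.0428 j7 0.53
  d [-0.0024 -0.0004 -0.0505] turn -0.003
1612 0.07369460443088956 ((0.5697287917137146, 0.02222970500588417), (0.02633865736424923, 0.09242919832468033), 6.349669456481934)
```

View pics/w19o.png

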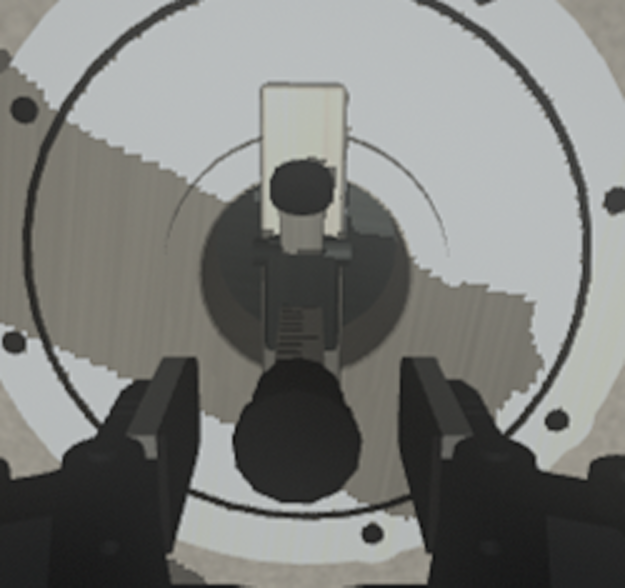

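play_rows(steps=[[[0,0,-0.015,0],[0,0,-0.03,0],[0,0,-0.045,0],[0,0,-0.06,0],[0,0,-0.06,0],[0,0,-0.06,0]]])

```text
t: 28.1
eef_pos: [0.5719, 0.0065, 0.2094]
orientation: [[-0.114, 0.993, -0.013], [0.993, 0.114, -0.012], [-0.01, -0.015, -1.0]]
contact_force: [-0.2, 0.3, -0.2]
gripper_width: 0.0428
```

```bash
python3 - <<'E'
from h import *
plan(.572,.0038,.18,6.7)
c=cam('wrist','w20')
P=cloud(c)
m=(P[...,2]>.066)&(P[...,2]<.082)&(abs(P[...,0]-.572)<.03)&(abs(P[...,1])<.075);m[:, :225]=0;m[:,300:]=0
Q=P[m];print(len(Q),Q[:,2].mean(),cv2.minAreaRect(Q[:,:2].astype(np.float32)))
m=(P[...,2]>.155)&(P[...,2]<.18)&(np.hypot(P[...,0]-.572,P[...,1]-.004)<.02)
Q=P[m];print('knob',len(Q),np.median(Q,0),(Q.max(0)+Q.min(0))/2)
img=cv2.cvtColor(c['color'],cv2.COLOR_RGB2BGR)
cv2.imwrite('pics/w20o.png',cv2.resize(img[85:320,140:390],None,fx=2.5,fy=2.5,interpolation=cv2.INTER_CUBIC))
E
```

```text
t=28.10 pos [0.5719 0.0065 0.2094] jaw 6.5 F [-0.2  0.3 -0.2] w 0.0428 j7 0.47
  d [-0.0024  0.0002  0.0294] turn -0.003
1171 0.07367584970150345 ((0.571633517742157, 0.003841664642095566), (0.026041047647595406, 0.1298099309206009), 5.829899311065674)
knob 1030 [0.57135704 0.0049477  0.17053196] [0.57124057 0.0041178  0.1638563 ]
```

View pics/w20o.png

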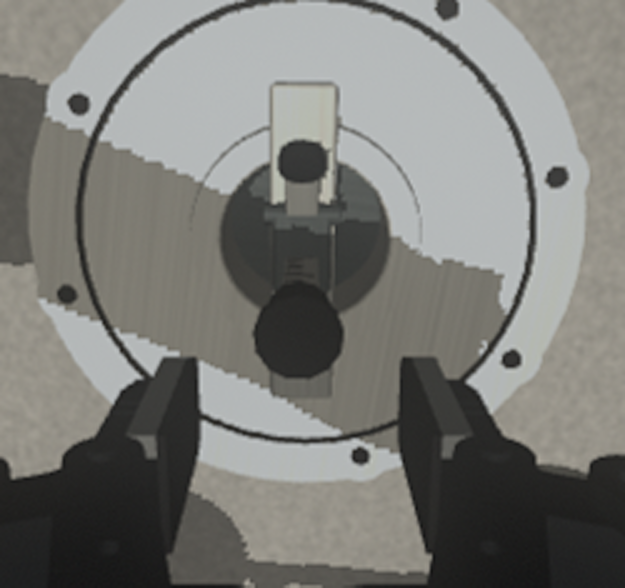

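play_rows(steps=[[[-0.002,-0.0005,0.008,0],[-0.002,-0.0005,0.016,0],[-0.002,-0.0005,0.024,0],[-0.002,-0.0005,0.03,0],[-0.002,-0.0005,0.03,0],[-0.002,-0.0005,0.03,0]]], gripper=1, squeeze=30)

```text
t: 28.9
eef_pos: [0.5713, 0.004, 0.1793]
orientation: [[-0.114, 0.993, -0.014], [0.993, 0.114, -0.012], [-0.01, -0.015, -1.0]]
contact_force: [0.2, -0.9, -0.1]
gripper_width: -0.0001
```

```bash
python3 - <<'E'
from h import *
plan(.5715,.0042,.17,6.7)
c=cam('wrist','w21')
E
```

```text
t=28.90 pos [0.5713 0.004  0.1793] jaw 6.5 F [ 0.2 -0.9 -0.1] w -0.0001 j7 0.50
  d [0.0003 0.0004 0.0093] turn -0.003
```

View pics/w21.png

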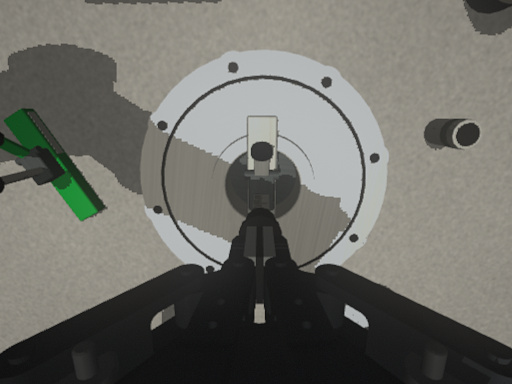

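Shut fingers are centred over the knob at (260,215). I'll push down slowly and watch the force.

play_rows(steps=[[[0,0,0.003,0],[0,0,0.006,0],[0,0,0.009,0],[0,0,0.012,0],[0,0,0.012,0]]])

```text
t: 29.58
eef_pos: [0.5711, 0.0038, 0.1672]
orientation: [[-0.114, 0.993, -0.014], [0.993, 0.114, -0.012], [-0.01, -0.015, -1.0]]
contact_force: [-0.4, -0.4, -0.7]
gripper_width: 0.0003
```

play_rows(steps=[[[0,0,0.0015,0],[0,0,0.003,0],[0,0,0.0045,0],[0,0,0.006,0],[0,0,0.0075,0],[0,0,0.0075,0]]])

```text
t: 30.32
eef_pos: [0.571, 0.0037, 0.1594]
orientation: [[-0.114, 0.993, -0.014], [0.993, 0.114, -0.012], [-0.01, -0.015, -1.0]]
contact_force: [0.2, 0.5, 1.0]
gripper_width: -0.0
```

```bash
python3 - <<'E'
from h import *
plan(.5715,.0042,.148,6.7)
c=cam('wrist','w22')
E
```

```text
t=30.32 pos [0.571  0.0037 0.1594] jaw 6.5 F [0.2 0.5 1. ] w -0.0000 j7 0.53
  d [0.0005 0.0008 0.0114] turn -0.003
```

View pics/w22.png

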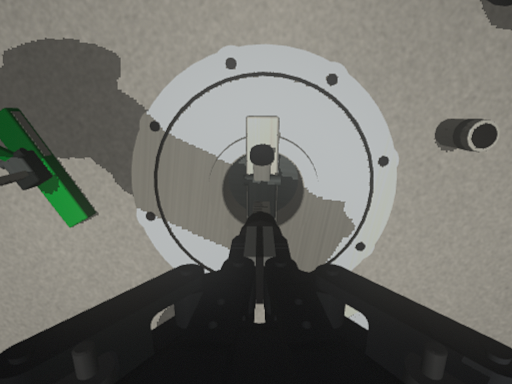

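play_rows(steps=[[[0,0,0.0015,0],[0,0,0.003,0],[0,0,0.0045,0],[0,0,0.006,0],[0,0,0.0075,0],[0,0,0.009,0]]])

```text
t: 31.12
eef_pos: [0.5709, 0.0037, 0.1504]
orientation: [[-0.114, 0.993, -0.014], [0.993, 0.114, -0.012], [-0.01, -0.015, -1.0]]
contact_force: [0.8, 0.4, 1.9]
gripper_width: 0.0003
```

```bash
python3 - <<'E'
from h import *
plan(.5715,.0042,.148,6.7)
c=cam('wrist','w23')
E
```

```text
t=31.12 pos [0.5709 0.0037 0.1504] jaw 6.5 F [0.8 0.4 1.9] w 0.0003 j7 0.54
  d [0.0005 0.0007 0.0024] turn -0.003
```

View pics/w23.png

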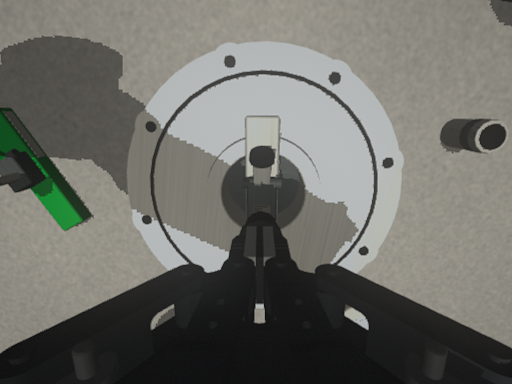

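play_rows(steps=[[[0,0,0.001,0],[0,0,0.002,0],[0,0,0.003,0],[0,0,0.004,0],[0,0,0.005,0],[0,0,0.006,0],[0,0,0.007,0]]])

```text
t: 32.05
eef_pos: [0.5707, 0.0036, 0.1432]
orientation: [[-0.114, 0.993, -0.014], [0.993, 0.114, -0.012], [-0.01, -0.015, -1.0]]
contact_force: [1.3, -0.3, 1.0]
gripper_width: -0.0
```

play_rows(steps=[[[0,0,0.001,0],[0,0,0.002,0],[0,0,0.003,0],[0,0,0.003,0]]])

```text
t: 32.55
eef_pos: [0.5704, 0.0035, 0.14]
orientation: [[-0.114, 0.993, -0.014], [0.993, 0.114, -0.012], [-0.011, -0.016, -1.0]]
contact_force: [0.2, 0.4, 0.4]
gripper_width: 0.0001
```

play_rows(steps=[[[0,0,0.001,0],[0,0,0.002,0],[0,0,0.003,0],[0,0,0.003,0]]])

```text
t: 33.05
eef_pos: [0.5702, 0.0034, 0.1369]
orientation: [[-0.114, 0.993, -0.015], [0.993, 0.114, -0.012], [-0.011, -0.016, -1.0]]
contact_force: [0.2, 0.6, 1.0]
gripper_width: -0.0001
```

play_rows(steps=[[[0,0,0.001,0],[0,0,0.002,0],[0,0,0.003,0],[0,0,0.003,0]]])

```text
t: 33.55
eef_pos: [0.57, 0.0032, 0.1337]
orientation: [[-0.114, 0.993, -0.015], [0.993, 0.114, -0.013], [-0.011, -0.016, -1.0]]
contact_force: [0.1, -0.5, 1.0]
gripper_width: -0.0003
```

play_rows(steps=[[[0.0003,0.0006,0.001,0],[0.0003,0.001,0.002,0],[0.0003,0.001,0.003,0],[0.0003,0.001,0.003,0]]])

```text
t: 34.05
eef_pos: [0.5706, 0.0035, 0.1305]
orientation: [[-0.114, 0.993, -0.016], [0.993, 0.114, -0.013], [-0.011, -0.017, -1.0]]
contact_force: [-0.6, -0.8, 0.8]
gripper_width: 0.0001
```

play_rows(steps=[[[0,0,0.001,0],[0,0,0.002,0],[0,0,0.002,0]]])

```text
t: 34.42
eef_pos: [0.5707, 0.0035, 0.1284]
orientation: [[-0.114, 0.993, -0.016], [0.993, 0.114, -0.013], [-0.011, -0.017, -1.0]]
contact_force: [0.6, -0.7, 0.5]
gripper_width: -0.0001
```

play_rows(steps=[[[0,0,0.001,0],[0,0,0.002,0],[0,0,0.002,0]]])

```text
t: 34.8
eef_pos: [0.5707, 0.0035, 0.1263]
orientation: [[-0.114, 0.993, -0.016], [0.993, 0.114, -0.013], [-0.011, -0.017, -1.0]]
contact_force: [-0.0, -0.2, 0.9]
gripper_width: -0.0002
```

play_rows(steps=[[[0,0,0.0007,0],[0,0,0.0014,0],[0,0,0.0014,0]]])

```text
t: 35.17
eef_pos: [0.5707, 0.0035, 0.1249]
orientation: [[-0.114, 0.993, -0.015], [0.993, 0.114, -0.013], [-0.011, -0.017, -1.0]]
contact_force: [-0.7, 0.1, 1.4]
gripper_width: -0.0
```

play_rows(steps=[[[0,0,0.0007,0],[0,0,0.0014,0],[0,0,0.0014,0]]])

```text
t: 35.55
eef_pos: [0.5715, 0.0035, 0.1247]
orientation: [[-0.114, 0.993, -0.014], [0.993, 0.113, -0.012], [-0.01, -0.015, -1.0]]
contact_force: [-0.9, 0.7, 9.8]
gripper_width: -0.0002
```

play_rows(steps=[[[0,0,0.0007,0],[0,0,0.0014,0],[0,0,0.0014,0]]])

```text
t: 35.92
eef_pos: [0.5724, 0.0036, 0.1247]
orientation: [[-0.113, 0.993, -0.012], [0.994, 0.113, -0.011], [-0.009, -0.013, -1.0]]
contact_force: [-2.2, 1.5, 11.6]
gripper_width: 0.0004
```

Bottom found: z stopped at 0.1247 and the force jumped to about 10 N, as the camera depth of roughly 41 mm predicted. Backing off.

play_rows(steps=[[[0,0,-0.002,0],[0,0,-0.01,0],[0,0,-0.03,0],[0,0,-0.05,0],[0,0,-0.06,0],[0,0,-0.06,0]]])

```text
t: 36.67
eef_pos: [0.5734, 0.0043, 0.1852]
orientation: [[-0.114, 0.993, -0.011], [0.993, 0.113, -0.011], [-0.009, -0.012, -1.0]]
contact_force: [-0.2, 0.9, -0.3]
gripper_width: -0.0001
```

```bash
python3 - <<'E'
from h import *
plan(.566,.049,.18,6.7)
c=cam('wrist','w24')
P=cloud(c)
m=(P[...,2]>.066)&(P[...,2]<.082)&(abs(P[...,0]-.572)<.03)&(abs(P[...,1])<.075);m[:, :225]=0;m[:,300:]=0
Q=P[m];print(len(Q),Q[:,2].mean(),cv2.minAreaRect(Q[:,:2].astype(np.float32)))
m=(P[...,2]>.105)&(P[...,2]<.12)&(np.hypot(P[...,0]-.567,P[...,1]-.044)<.02)
Q=P[m];print('pad',len(Q),np.median(Q,0),(Q.max(0)+Q.min(0))/2)
img=cv2.cvtColor(c['color'],cv2.COLOR_RGB2BGR)
cv2.imwrite('pics/w24o.png',cv2.resize(img[85:320,140:390],None,fx=2.5,fy=2.5,interpolation=cv2.INTER_CUBIC))
E
```

```text
t=36.67 pos [0.5734 0.0043 0.1852] jaw 6.5 F [-0.2  0.9 -0.3] w -0.0001 j7 0.50
  d [ 0.0453 -0.0022  0.0048] turn -0.003
1311 0.07380091534467227 ((0.5714811682701111, 0.01444193348288536), (0.025836046785116196, 0.10880342870950699), 5.7876296043396)
pad 390 [0.56851136 0.04303227 0.11592933] [0.56833097 0.04187495 0.11248183]
```

View pics/w24o.png

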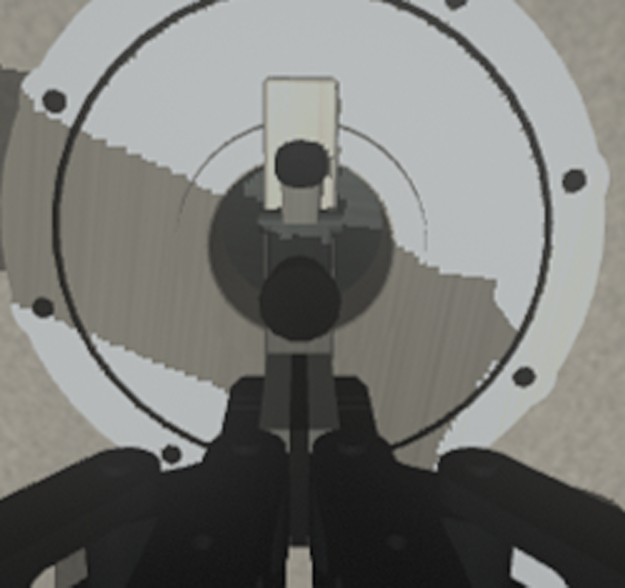

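```bash
python3 - <<'E'
from h import *
plan(.5668,.0473,.135,6.5)
E
```

```text
t=36.73 pos [0.5729 0.0044 0.1845] jaw 6.5 F [ 0.2  0.1 -0.4] w -0.0004 j7 0.50
  d [ 0.0438 -0.0005  0.0491] turn 0.000
```

play_rows(steps=[[[0.025,-0.0005,0,0],[0.044,-0.0005,0.0,0],[0.044,-0.0005,0.02,0],[0.044,-0.0005,0.04,0],[0.044,-0.0005,0.049,0],[0.044,-0.0005,0.049,0]]])

```text
t: 37.48
eef_pos: [0.5663, 0.0476, 0.1345]
orientation: [[-0.114, 0.993, -0.014], [0.993, 0.114, -0.011], [-0.009, -0.015, -1.0]]
contact_force: [-0.4, -0.5, -0.7]
gripper_width: -0.0001
```

```bash
python3 - <<'E'
from h import *
plan(.5668,.0473,.12,6.5)
c=cam('wrist','w25')
img=cv2.cvtColor(c['color'],cv2.COLOR_RGB2BGR)
cv2.imwrite('pics/w25o.png',cv2.resize(img[85:320,140:390],None,fx=2.5,fy=2.5,interpolation=cv2.INTER_CUBIC))
E
```

```text
t=37.48 pos [0.5663 0.0476 0.1345] jaw 6.5 F [-0.4 -0.5 -0.7] w -0.0001 j7 0.48
  d [-0.0003  0.0007  0.0144] turn 0.000
```

View pics/w25o.png

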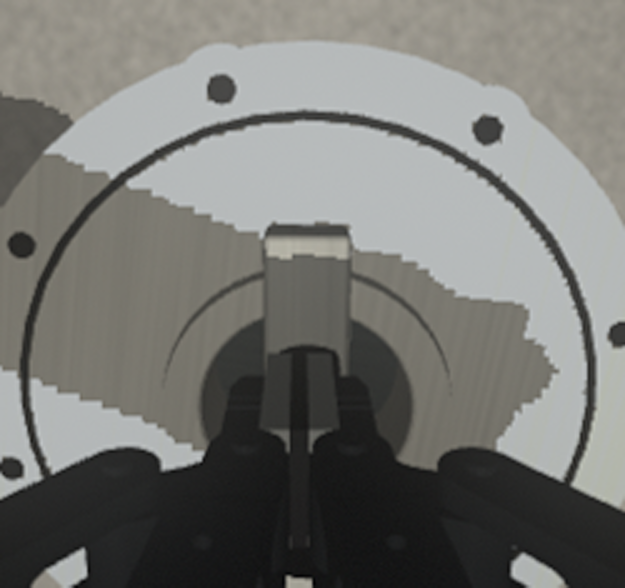

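play_rows(steps=[[[0,0.001,0.004,0],[0,0.001,0.008,0],[0,0.001,0.012,0],[0,0.001,0.015,0],[0,0.001,0.018,0],[0,0.001,0.018,0]]])

```text
t: 38.28
eef_pos: [0.5676, 0.0498, 0.1174]
orientation: [[-0.115, 0.993, -0.013], [0.993, 0.115, -0.007], [-0.006, -0.014, -1.0]]
contact_force: [-1.0, 3.6, 3.4]
gripper_width: -0.0001
```

play_rows(steps=[[[0,0,0.002,0],[0,0,0.004,0],[0,0,0.006,0],[0,0,0.008,0],[0,0,0.01,0],[0,0,0.01,0]]])

```text
t: 39.02
eef_pos: [0.5673, 0.0485, 0.107]
orientation: [[-0.114, 0.993, -0.014], [0.993, 0.114, -0.009], [-0.007, -0.015, -1.0]]
contact_force: [0.8, -1.0, 0.6]
gripper_width: 0.0004
```

play_rows(steps=[[[0,0,0.002,0],[0,0,0.004,0],[0,0,0.006,0],[0,0,0.006,0]]])

```text
t: 39.52
eef_pos: [0.5671, 0.0484, 0.1007]
orientation: [[-0.114, 0.993, -0.014], [0.993, 0.114, -0.009], [-0.008, -0.015, -1.0]]
contact_force: [0.5, -0.9, 0.8]
gripper_width: -0.0001
```

```bash
python3 - <<'E'
from h import *
plan(.5668,.0473,.094,6.5)
c=cam('wrist','w26')
img=cv2.cvtColor(c['color'],cv2.COLOR_RGB2BGR)
cv2.imwrite('pics/w26o.png',cv2.resize(img[85:320,140:390],None,fx=2.5,fy=2.5,interpolation=cv2.INTER_CUBIC))
E
```

```text
t=39.52 pos [0.5671 0.0484 0.1007] jaw 6.6 F [ 0.5 -0.9  0.8] w -0.0001 j7 0.52
  d [-0.001  -0.0003  0.0067] turn 0.001
```

View pics/w26o.png

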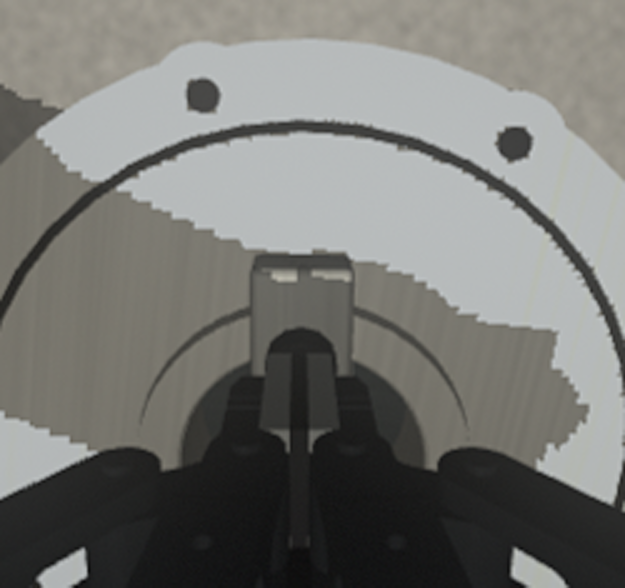

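Pad is at (300,345) under the fingertips and moving down. On to the stop.

play_rows(steps=[[[0,0,0.0015,0],[0,0,0.003,0],[0,0,0.0045,0],[0,0,0.0045,0]]])

```text
t: 40.08
eef_pos: [0.5669, 0.0482, 0.0961]
orientation: [[-0.114, 0.993, -0.014], [0.993, 0.114, -0.01], [-0.008, -0.015, -1.0]]
contact_force: [0.4, 0.6, 0.3]
gripper_width: 0.0003
```

play_rows(steps=[[[0,0,0.001,0],[0,0,0.002,0],[0,0,0.002,0]]])

```text
t: 40.45
eef_pos: [0.5669, 0.0482, 0.094]
orientation: [[-0.115, 0.993, -0.014], [0.993, 0.114, -0.01], [-0.008, -0.015, -1.0]]
contact_force: [-0.3, 1.4, 1.6]
gripper_width: 0.0001
```

play_rows(steps=[[[0,0,0.001,0],[0,0,0.0015,0],[0,0,0.0015,0]]])

```text
t: 40.83
eef_pos: [0.567, 0.0482, 0.0934]
orientation: [[-0.114, 0.993, -0.014], [0.993, 0.114, -0.009], [-0.007, -0.015, -1.0]]
contact_force: [-1.7, 1.2, 9.5]
gripper_width: -0.0002
```

play_rows(steps=[[[0,0,0.0006,0],[0,0,0.0006,0],[0,0,0.0006,0]]])

```text
t: 41.2
eef_pos: [0.567, 0.0482, 0.0935]
orientation: [[-0.114, 0.993, -0.014], [0.993, 0.114, -0.008], [-0.006, -0.015, -1.0]]
contact_force: [-2.4, 1.9, 7.1]
gripper_width: -0.0002
```

play_rows(steps=[[[0,0,-0.003,0],[0,0,-0.015,0],[0,0,-0.04,0],[0,0,-0.08,0],[0.01,0,-0.11,0],[0.01,0,-0.12,0],[0.01,0,-0.12,0]]])

```text
t: 42.08
eef_pos: [0.5675, 0.0588, 0.2137]
orientation: [[-0.114, 0.993, -0.013], [0.993, 0.114, -0.008], [-0.006, -0.014, -1.0]]
contact_force: [0.5, 0.2, -0.3]
gripper_width: -0.0
```

```bash
python3 - <<'E'
from h import *
plan(.55,.0,.32,6.5)
c=cam('wrist','w27');cam('top','t27');s=cam('scene','s27')
P=cloud(c)
m=(P[...,2]>.066)&(P[...,2]<.082)&(abs(P[...,0]-.572)<.03)&(abs(P[...,1])<.075);m[:, :200]=0;m[:,320:]=0
Q=P[m];print(len(Q),Q[:,2].mean(),cv2.minAreaRect(Q[:,:2].astype(np.float32)))
m=(P[...,2]>.085)&(P[...,2]<.11)&(np.hypot(P[...,0]-.567,P[...,1]-.053)<.015)
Q=P[m];print('pad',len(Q),np.median(Q,0),(Q.max(0)+Q.min(0))/2)
m=(P[...,2]>.115)&(P[...,2]<.15)&(np.hypot(P[...,0]-.5716,P[...,1]-.004)<.015)
Q=P[m];print('knob',len(Q),np.median(Q,0),(Q.max(0)+Q.min(0))/2)
img=cv2.cvtColor(c['color'],cv2.COLOR_RGB2BGR)
cv2.imwrite('pics/w27o.png',cv2.resize(img[85:320,140:390],None,fx=2.5,fy=2.5,interpolation=cv2.INTER_CUBIC))
E
```

```text
t=42.08 pos [0.5675 0.0588 0.2137] jaw 6.6 F [ 0.5  0.2 -0.3] w -0.0000 j7 0.38
  d [-0.0571 -0.0256 -0.1056] turn 0.001
716 0.07370219138074577 ((0.5682639479637146, 0.043750982731580734), (0.02581891231238842, 0.05035543814301491), 6.299755573272705)
pad 319 [0.5670972  0.05160197 0.09292782] [0.5668404  0.04989233 0.09148248]
  return _methods._mean(a, axis=axis, dtype=dtype,
  ret = um.true_divide(
Traceback (most recent call last):
ValueError: zero-size array to reduction operation maximum which has no identity
```

View pics/s27.png

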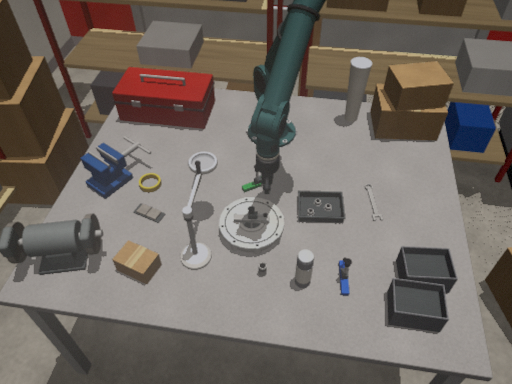

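```bash
python3 - <<'E'
from h import *
for n in('top','scene'):
    c=cam(n,n+'28');P=cloud(c)
    w=(P[...,0]>.4)&(P[...,0]<.85)&(P[...,1]<-.1)&(P[...,1]>-.3)
    for nm,m in (('grip',w&(P[...,2]>.27)&(P[...,0]<.62)),('post',w&(P[...,2]>.262)&(P[...,0]>.66)),('lens',w&(P[...,2]>.235)&(P[...,2]<.262)&(P[...,0]<.545))):
        Q=P[m];print(n,nm,len(Q),Q.mean(0).round(4),((Q.max(0)+Q.min(0))/2).round(4),np.ptp(Q,axis=0).round(3))
    img=cv2.cvtColor(c['color'],cv2.COLOR_RGB2BGR)
    a=img[100:235,290:390] if n=='top' else img[130:280,160:290]
    cv2.imwrite('pics/%s28c.png'%n,cv2.resize(a,None,fx=4,fy=4,interpolation=cv2.INTER_CUBIC))
E
```

```text
top grip 59 [ 0.5512 -0.1774  0.3002] [ 0.5528 -0.1793  0.2904] [0.019 0.018 0.038]
top post 84 [ 0.7241 -0.1722  0.264 ] [ 0.7245 -0.1733  0.2652] [0.029 0.028 0.006]
top lens 1152 [ 0.4912 -0.1801  0.2499] [ 0.4927 -0.1796  0.2505] [0.103 0.1   0.018]
scene grip 56 [ 0.5539 -0.1775  0.2942] [ 0.5502 -0.1782  0.2919] [0.022 0.019 0.042]
scene post 74 [ 0.7218 -0.1725  0.2661] [ 0.7086 -0.1733  0.267 ] [0.065 0.029 0.01 ]
scene lens 461 [ 0.4898 -0.1777  0.2523] [ 0.4897 -0.1799  0.2504] [0.104 0.101 0.023]
```

View pics/top28c.png

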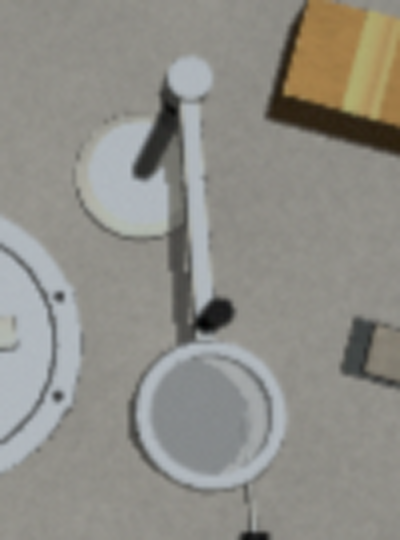

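View pics/scene28c.png

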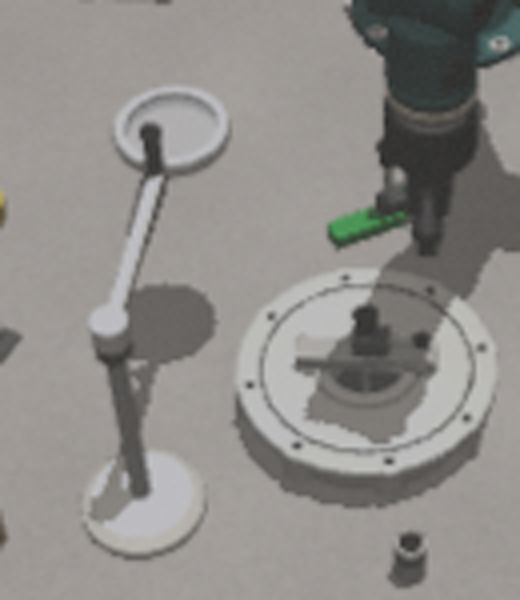

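```bash
python3 - <<'E'
from h import *
plan(.552,-.178,.36,91.7)
E
```

```text
t=42.33 pos [0.5667 0.0587 0.2123] jaw 6.5 F [ 0.6  0.1 -0.1] w -0.0000 j7 0.38
  d [-0.2345 -0.044  -0.1454] turn -1.487
```

play_rows(steps=[[[0,0,-0.05,-0.1],[0,0,-0.1,-0.28],[0,0,-0.145,-0.46],[-0.04,-0.008,-0.145,-0.64],[-0.08,-0.016,-0.145,-0.82],[-0.12,-0.024,-0.145,-1.0],[-0.14,-0.03,-0.145,-1.18],[-0.14,-0.03,-0.145,-1.36]]], gripper=0)

```text
t: 43.32
eef_pos: [0.554, -0.0858, 0.3581]
orientation: [[-0.995, 0.096, -0.018], [0.096, 0.995, -0.01], [0.017, -0.011, -1.0]]
contact_force: [0.1, -0.1, -0.6]
gripper_width: 0.0424
```

```bash
python3 - <<'E'
from h import *
plan(.552,-.178,.36,91.7)
o=get_obs();print(o['joints'].round(2),o['orientation'].round(3))
c=cam('wrist','w29')
E
```

```text
t=43.33 pos [ 0.554  -0.0858  0.3581] jaw 84.5 F [ 0.1 -0.1 -0.6] w 0.0424 j7 1.71
  d [-0.0068 -0.092  -0.001 ] turn -0.126
[-0.34  0.28  0.52  1.85 -0.15  1.07  1.71] [[-0.995  0.096 -0.018]
 [ 0.096  0.995 -0.01 ]
 [ 0.017 -0.011 -1.   ]]
```

View pics/w29.png

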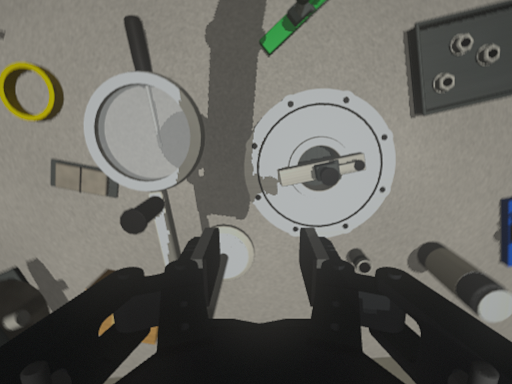

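play_rows(steps=[[[-0.003,-0.03,0,-0.1],[-0.006,-0.06,0,-0.126],[-0.007,-0.085,0,-0.126],[-0.007,-0.092,0,-0.126],[-0.007,-0.092,0,-0.126],[-0.007,-0.092,0,-0.126]]])

```text
t: 44.12
eef_pos: [0.5533, -0.1749, 0.3585]
orientation: [[-0.999, -0.037, -0.018], [-0.037, 0.999, -0.008], [0.018, -0.007, -1.0]]
contact_force: [-0.6, 0.0, 0.0]
gripper_width: 0.0428
```

```bash
python3 - <<'E'
from h import *
plan(.552,-.178,.30,91.7)
c=cam('wrist','w30');P=cloud(c)
m=(P[...,2]>.27)&(P[...,2]<.315)&(np.hypot(P[...,0]-.552,P[...,1]+.178)<.02)
Q=P[m];print(len(Q),Q.mean(0),(Q.max(0)+Q.min(0))/2); Q=Q[Q[:,2]>.3];print('top',len(Q),Q.mean(0))
E
```

```text
t=44.12 pos [ 0.5533 -0.1749  0.3585] jaw 92.1 F [-0.6  0.   0. ] w 0.0428 j7 2.01
  d [ 0.0003 -0.0026  0.0585] turn 0.007
700 [ 0.55050281 -0.17904719  0.30130304] [ 0.55197993 -0.179061    0.28892347]
top 566 [ 0.55161395 -0.17914075  0.30582201]
```

View pics/w30.png

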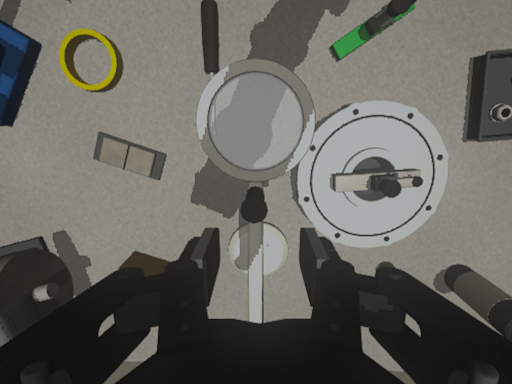

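```bash
python3 - <<'E'
from h import *
plan(.5517,-.1790,.273,91.7)
E
```

```text
t=44.17 pos [ 0.5533 -0.175   0.3586] jaw 92.1 F [ 0.6  0.4 -0.1] w 0.0428 j7 2.01
  d [ 0.0002 -0.0034  0.0857] turn 0.008
```

play_rows(steps=[[[0,-0.004,0.02,0],[0,-0.004,0.04,0],[0,-0.004,0.06,0],[0,-0.004,0.075,0],[0,-0.004,0.084,0],[0,-0.004,0.084,0],[0,-0.004,0.084,0]]])

```text
t: 45.05
eef_pos: [0.5525, -0.1799, 0.2753]
orientation: [[-0.999, -0.037, -0.017], [-0.037, 0.999, -0.008], [0.017, -0.008, -1.0]]
contact_force: [-0.9, -0.1, 0.1]
gripper_width: 0.0424
```

```bash
python3 - <<'E'
from h import *
plan(.5517,-.1790,.273,91.7)
c=cam('wrist','w31')
E
```

```text
t=45.05 pos [ 0.5525 -0.1799  0.2753] jaw 92.1 F [-0.9 -0.1  0.1] w 0.0424 j7 2.07
  d [0.0007 0.0009 0.0023] turn 0.007
```

View pics/w31.png

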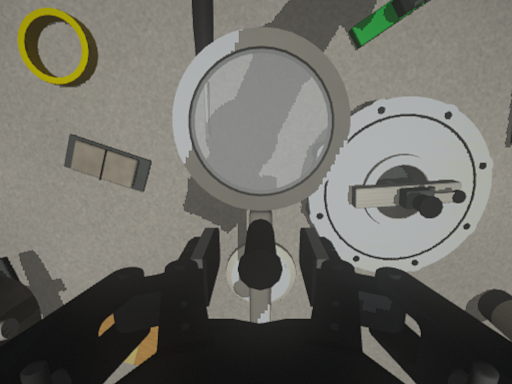

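play_rows(steps=[[[0,0.001,0.001,0],[0,0.001,0.001,0],[0,0.001,0.001,0],[0,0.001,0.001,0],[0,0.001,0.001,0]]], gripper=1, squeeze=25)

```text
t: 45.72
eef_pos: [0.5527, -0.179, 0.2749]
orientation: [[-0.999, -0.037, -0.016], [-0.037, 0.999, -0.008], [0.016, -0.008, -1.0]]
contact_force: [-0.8, -0.4, 4.5]
gripper_width: 0.0149
```

```bash
python3 - <<'E'
from h import *
o=get_obs();R=o['orientation'];p=o['eef_pos'];print(p,o['gripper_width'],o['contact_force'],o['joints'].round(2))
post=np.array([.7243,-.1728]);v=p[:2]-post;r=np.hypot(*v);a0=np.arctan2(v[1],v[0]);print(r,np.degrees(a0))
for k in range(1,9):
    t=-k*np.radians(25)/8
    q=post+r*np.array([np.cos(a0+t),np.sin(a0+t)])
    d=R.T@np.r_[q-p[:2],0];print(d.round(4),round(-t,3))
E
```

```text
[ 0.55274266 -0.17900484  0.27493344] 0.014940942510862774 [-0.79356111 -0.37641386  4.49737257] [-0.13  0.4   0.49  1.9  -0.22  0.91  2.07]
0.1716695140283327 -177.92864575490108
[-0.0003  0.0094 -0.0001] 0.055
[-0.001   0.0187 -0.0002] 0.109
[-0.0023  0.028  -0.0003] 0.164
[-0.0041  0.0372 -0.0004] 0.218
[-0.0064  0.0462 -0.0005] 0.273
[-0.0091  0.0552 -0.0006] 0.327
[-0.0124  0.0639 -0.0007] 0.382
[-0.0161  0.0725 -0.0008] 0.436
```

play_rows(steps=[[[-0.0003,0.0094,0,0.055],[-0.001,0.0187,0,0.109],[-0.0023,0.028,0,0.164],[-0.0041,0.0372,0,0.218],[-0.0064,0.0462,0,0.273],[-0.0091,0.0552,0,0.327],[-0.0124,0.0639,0,0.382],[-0.0161,0.0725,0,0.436]]])

```text
t: 46.72
eef_pos: [0.5665, -0.1066, 0.2749]
orientation: [[-0.92, 0.391, -0.014], [0.391, 0.92, -0.009], [0.01, -0.014, -1.0]]
contact_force: [-0.4, -0.2, 6.1]
gripper_width: 0.0155
```

```bash
python3 - <<'E'
from h import *
o=get_obs();R=o['orientation'];p=o['eef_pos'];print(p,o['gripper_width'],o['contact_force'],o['joints'].round(2))
post=np.array([.7243,-.1728]);v=p[:2]-post;r=np.hypot(*v);a0=np.arctan2(v[1],v[0]);print(r,np.degrees(a0),np.degrees(np.arctan2(R[1,1],R[0,1])))
r=.1717
tot=np.radians(130.9)-a0;print(np.degrees(tot))
for k in range(1,9):
    t=tot*min(k/7,1)
    q=post+r*np.array([np.cos(a0+t),np.sin(a0+t)])
    d=R.T@np.r_[q-p[:2],0];print(d.round(4),round(-t,3))
cam('wrist','w32')
E
```

```text
[ 0.56650578 -0.10656664  0.27493427] 0.015461306084524742 [-0.40184381 -0.20812273  6.12341144] [-0.34  0.41  0.6   1.92 -0.27  0.91  1.56]
0.17113115780345944 157.23000841381398 66.99949982323987
-26.330008413813978
[ 0.0002  0.0113 -0.0002] 0.066
[-0.0008  0.0225 -0.0003] 0.131
[-0.0026  0.0336 -0.0005] 0.197
[-0.0051  0.0446 -0.0007] 0.263
[-0.0084  0.0554 -0.0009] 0.328
[-0.0123  0.0659 -0.001 ] 0.394
[-0.0169  0.0762 -0.0012] 0.46
[-0.0169  0.0762 -0.0012] 0.46
```

View pics/w32.png

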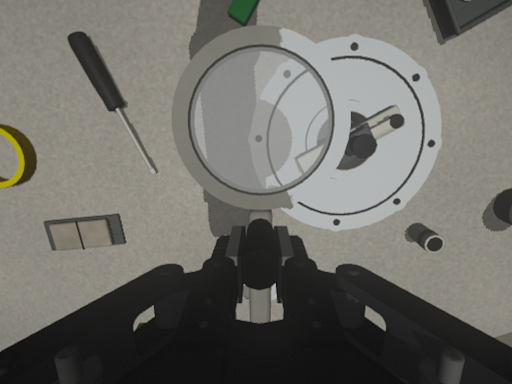

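play_rows(steps=[[[0.0002,0.0113,0,0.066],[-0.0008,0.0225,0,0.131],[-0.0026,0.0336,0,0.197],[-0.0051,0.0446,0,0.263],[-0.0084,0.0554,0,0.328],[-0.0123,0.0659,0,0.394],[-0.0169,0.0762,-0.001,0.46],[-0.0169,0.0762,-0.001,0.46]]])

```text
t: 47.78
eef_pos: [0.6149, -0.0419, 0.275]
orientation: [[-0.652, 0.758, -0.009], [0.758, 0.652, -0.01], [-0.002, -0.014, -1.0]]
contact_force: [3.9, -2.4, -0.7]
gripper_width: 0.0155
```

```bash
cat > m.py <<'E'
from h import *
import sys
o=get_obs();R=o['orientation'];p=o['eef_pos'];print(p,o['gripper_width'],o['contact_force'])
post=np.array([.7243,-.1728]);v=p[:2]-post;print(np.hypot(*v),np.degrees(np.arctan2(v[1],v[0])))
t=sys.argv[1]
for n in('wrist','top','scene'):
    c=cam(n,n+t);P=cloud(c)
    m=(P[...,2]>.238)&(P[...,2]<.262)&(np.hypot(P[...,0]-.572,P[...,1]-.004)<.075)
    Q=P[m]
    if len(Q)<50: print(n,'few');continue
    (x,y),rr=cv2.minEnclosingCircle(Q[:,:2].astype(np.float32))
    print(n,'lens',len(Q),Q.mean(0).round(4),((Q.max(0)+Q.min(0))/2).round(4),np.ptp(Q,axis=0).round(3),(round(x,4),round(y,4),round(rr,4)))
E
python3 m.py 33
```

```text
[ 0.61488366 -0.04188298  0.27499895] 0.015474997668250846 [ 3.93847173 -2.41273571 -0.6757924 ]
0.1706200483673236 129.8878182018361
wrist lens 26486 [0.5742 0.0077 0.2501] [0.5756 0.0053 0.2537] [0.1   0.102 0.016] (0.5795, 0.002, 0.0555)
top few
scene lens 537 [0.5802 0.0105 0.2519] [0.5751 0.0016 0.2504] [0.105 0.111 0.023] (0.5818, -0.0028, 0.0629)
```

View pics/wrist33.png

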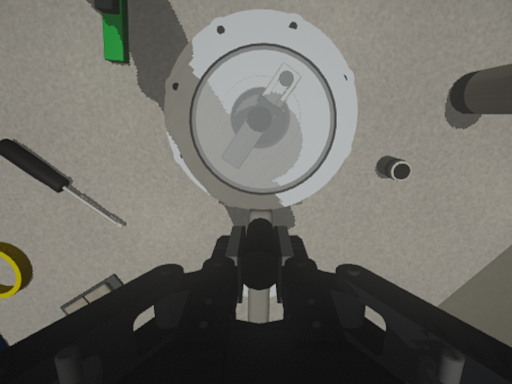

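View pics/top33.png

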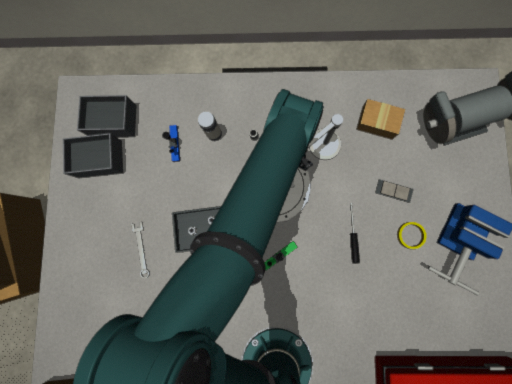

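```bash
python3 - <<'E'
from h import *
c=load('wrist');P=cloud(c)
for z in(.246,.25,.254):print(ray(c,263,118.5,z))
# ring: fit circle to ring top points
m=(P[...,2]>.240)&(P[...,2]<.262)
m[230:]=0
Q=P[m];r=np.hypot(Q[:,0]-.574,Q[:,1]-.005)
print(len(Q),np.percentile(Q[:,2],[5,50,95]),np.percentile(r,[1,50,99]))
cn,_=cv2.findContours((m*255).astype(np.uint8),cv2.RETR_EXTERNAL,cv2.CHAIN_APPROX_NONE)
k=max(cn,key=cv2.contourArea);k=k[k[:,0,1]<200]
pts=P[k[:,0,1],k[:,0,0]][:,:2]
from scipy.optimize import least_squares
f=least_squares(lambda q:np.hypot(pts[:,0]-q[0],pts[:,1]-q[1])-q[2],[.574,.005,.05],loss='soft_l1',f_scale=.001);print('circle',f.x,len(pts))
E
```

```text
[0.57393213 0.00813872 0.246     ]
[0.57390314 0.00817364 0.25      ]
[0.57387415 0.00820856 0.254     ]
26485 [0.24697519 0.24846273 0.25464353] [0.00518949 0.0368263  0.0514775 ]
circle [0.57567889 0.00577247 0.04966917] 437
```

play_rows(steps=[[[0,-0.0015,0,-0.007],[0,-0.003,0,-0.015],[0,-0.003,0,-0.015],[0,-0.003,0,-0.015]]])

```text
t: 48.42
eef_pos: [0.6116, -0.0446, 0.275]
orientation: [[-0.663, 0.749, -0.01], [0.749, 0.663, -0.01], [-0.001, -0.014, -1.0]]
contact_force: [2.6, -1.7, 0.3]
gripper_width: 0.0152
```

```bash
cat > m2.py <<'E'
from h import *
o=get_obs();p=o['eef_pos'];print(p,o['contact_force'])
post=np.array([.7243,-.1728]);v=p[:2]-post;print(np.hypot(*v),np.degrees(np.arctan2(v[1],v[0])))
c=cam('wrist','wm_%d'%int(o['t']*100));P=cloud(c)
m=(P[...,2]>.240)&(P[...,2]<.262);m[230:]=0
cn,_=cv2.findContours((m*255).astype(np.uint8),cv2.RETR_EXTERNAL,cv2.CHAIN_APPROX_NONE)
k=max(cn,key=cv2.contourArea);k=k[k[:,0,1]<200]
pts=P[k[:,0,1],k[:,0,0]][:,:2]
from scipy.optimize import least_squares
f=least_squares(lambda q:np.hypot(pts[:,0]-q[0],pts[:,1]-q[1])-q[2],[.574,.005,.05],loss='soft_l1',f_scale=.001);print('circle',f.x,len(pts))
E
python3 m2.py
```

```text
[ 0.6116139  -0.04464616  0.274974  ] [ 2.59096462 -1.72764846  0.34854922]
0.17065041249646964 131.32527250157366
circle [0.57122659 0.00196263 0.04968177] 435
```

play_rows(steps=[[[0,0.001,0,0.005],[0,0.001,0,0.005],[0,0.001,0,0.005]]])

```text
t: 48.85
eef_pos: [0.612, -0.0443, 0.275]
orientation: [[-0.659, 0.752, -0.011], [0.752, 0.659, -0.01], [-0.0, -0.015, -1.0]]
contact_force: [0.9, -2.9, 1.9]
gripper_width: 0.0148
```

```bash
python3 m2.py
```

```text
[ 0.61197551 -0.04434864  0.27495233] [ 0.93515195 -2.86594308  1.86160001]
0.17063570047510093 131.16812350985074
circle [0.57169672 0.00239297 0.04970316] 438
```

play_rows(steps=[[[0,0,0,0],[0,0,0,0],[0,0,0,0],[0,0,0,0]]], gripper=0)

```text
t: 49.4
eef_pos: [0.6119, -0.044, 0.2748]
orientation: [[-0.659, 0.752, -0.011], [0.752, 0.659, -0.01], [-0.0, -0.015, -1.0]]
contact_force: [0.4, 0.6, -0.6]
gripper_width: 0.0428
```

play_rows(steps=[[[0,0,-0.02,0],[0,0,-0.05,0],[0,0,-0.1,0],[0,0,-0.13,0],[0,0,-0.15,0],[0,0,-0.15,0]]])

```text
t: 50.15
eef_pos: [0.6144, -0.0429, 0.4264]
orientation: [[-0.659, 0.752, -0.008], [0.752, 0.659, -0.01], [-0.002, -0.012, -1.0]]
contact_force: [-0.2, -0.3, -0.8]
gripper_width: 0.0426
```

```bash
python3 m2.py; python3 - <<'E'
from h import *
plan(.43,.35,.42,50)
E
ls -t pics/wm*|head -1
```

```text
[ 0.6144319  -0.04290539  0.42641391] [-0.15184601 -0.28883086 -0.83299167]
0.17012821082489668 130.22537475487232
circle [0.57232941 0.0026395  0.05078722] 287
t=50.20 pos [ 0.6136 -0.0425  0.4249] jaw 41.2 F [-0.8  0.9 -0.2] w 0.0429 j7 0.98
  d [0.4162 0.1208 0.0031] turn -0.153
pics/wm_5015.png
```

play_rows(steps=[[[0.04,0.012,0,0],[0.09,0.026,0,0],[0.14,0.04,0,0],[0.19,0.055,0,0],[0.24,0.07,0,0],[0.29,0.085,0,0],[0.34,0.1,0,0],[0.36,0.105,0,0]]])

```text
t: 51.2
eef_pos: [0.4521, 0.3011, 0.4212]
orientation: [[-0.664, 0.748, -0.014], [0.748, 0.664, -0.011], [0.001, -0.018, -1.0]]
contact_force: [-1.0, -0.5, -0.5]
gripper_width: 0.0428
```

```bash
python3 - <<'E'
from h import *
plan(.43,.35,.42,50)
for n in('top','scene','wrist'): cam(n,n+'40')
c=load('top');P=cloud(c)
m=(P[...,2]>.240)&(P[...,2]<.262)&(np.hypot(P[...,0]-.572,P[...,1]-.004)<.06)
Q=P[m];print(len(Q),cv2.minEnclosingCircle(Q[:,:2].astype(np.float32)),(Q.max(0)+Q.min(0))/2)
img=cv2.cvtColor(c['color'],cv2.COLOR_RGB2BGR)
cv2.imwrite('pics/top40c.png',cv2.resize(img[110:270,165:365],None,fx=3.8,fy=3.8,interpolation=cv2.INTER_CUBIC))
s=load('scene');img=cv2.cvtColor(s['color'],cv2.COLOR_RGB2BGR)
cv2.imwrite('pics/scene40c.png',cv2.resize(img[140:280,180:360],None,fx=4,fy=4,interpolation=cv2.INTER_CUBIC))
E
```

```text
t=51.20 pos [0.4521 0.3011 0.4212] jaw 41.6 F [-1.  -0.5 -0.5] w 0.0428 j7 0.23
  d [0.0512 0.016  0.001 ] turn -0.146
1104 ((0.5734782218933105, 0.00023857856285758317), 0.05494280532002449) [0.57161911 0.00361485 0.25088989]
```

View pics/top40c.png

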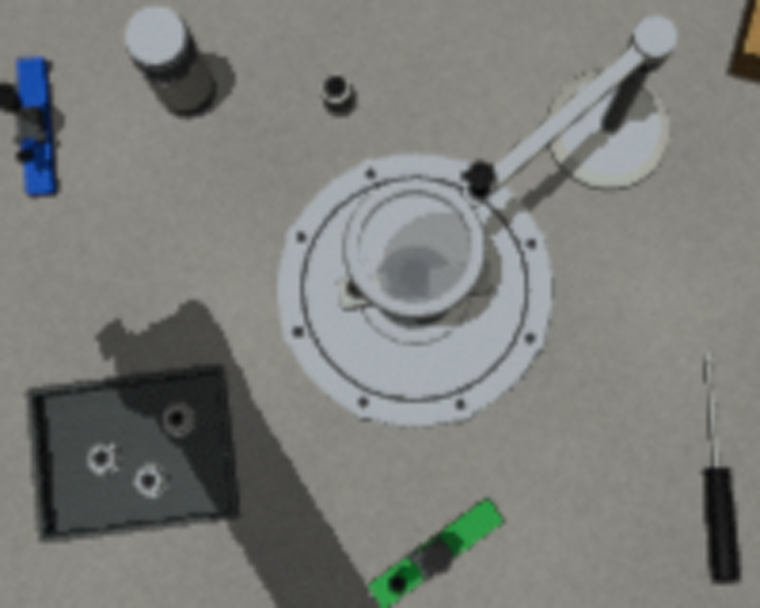

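View pics/scene40c.png

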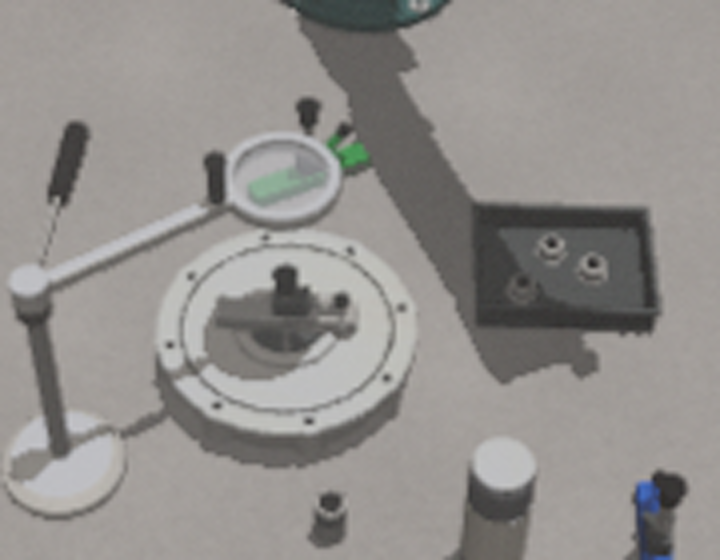

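play_rows(steps=[[[0,0,0,0],[0,0,0,0],[0,0,0,0]]])

```text
t: 51.72
eef_pos: [0.4545, 0.2969, 0.4218]
orientation: [[-0.66, 0.751, -0.012], [0.751, 0.66, -0.012], [-0.001, -0.017, -1.0]]
contact_force: [-0.3, 0.1, 0.0]
gripper_width: 0.0427
```

```bash
python3 - <<'E'
from h import *
print(get_obs()['qvel'].round(3)); print(finish_job())
E
```

```text
[-0.002  0.    -0.006 -0.004 -0.001  0.    -0.002]
the job is handed in; nothing more can be done
None
```

The job is handed in at about 52 s, with every step done in the order asked; no verdict was given. The three nuts are in the tray, and the grey gauge stands locked across the rim with the magnifier swung over it.

**Last checks:**
- **Nuts:** the final pictures show all three in the tray and none left on the cover. One of them shifted about 35 mm inside the tray during the run and stayed there.
- **Gauge position:** its centre measured (0.5716, 0.0038) against about (0.572, 0.0038) for the bore. The base top was at 73.7 mm, where 74 mm is expected, so it sits flat.
- **Blade:** pushed down by the top of the knob, it stopped with the force reaching about 10–12 N. That puts the bore bottom about 41 mm below the rim, within the 24–42 mm range.
- **Lever:** it stopped at the height expected for fully pressed (about 93.5 mm), and the pad looked level afterwards. I did not re-measure the blade height after clamping, because the one check of the knob returned no points.
- **Lens:** the top camera puts its centre within 1 mm of the gauge's. The wrist camera's circle fit differed from the gauge by about 1.3 mm, and a looser circle fit to the top image by about 4 mm. I took the closer readings as right.

I never touched the other objects on the bench, and they look unmoved in the pictures.

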